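# Set up the rotary fixture of a laser marker

### The arm

A 7-joint arm with a two-finger parallel gripper is mounted at the origin on the work surface. World frame = base frame: x ahead of the robot, y to its left, z up, the work surface at z = 0. Lengths are in m, angles in rad, forces in N, time in s.
With the tool pointing down it reaches from about 0.4 to 0.85 m from the base axis. Payload 10.4 kg.
Tool frame: the origin (TCP) lies midway between the tips of the shut fingers; the grasp point (between the pads) lies r.grip_point_offset behind it (r.grip_point_offset is the distance from the TCP to the grasp point, in m); z points along the fingers, y is the line along which they close (so a half turn about z gives the same grasp; the last joint's range is limited). The gripper opens to 87 mm and grips with 3 to 60 N. Pads are 19 mm wide; open, the fingers measure 117 mm over their backs; the gripper's body (75 mm by 190 mm) begins 51 mm behind the grasp point.
Start: joints at [-1.372, 0.332, -0.065, 1.46, 0.022, 1.35, -0.088], TCP at [0.137, 0.61, 0.223] pointing down, gripper open.
Joint ranges: [-2.6, 2.6], [-0.5, 2.12], [-1.47, 1.34], [0.16, 2.42], [-1.27, 4.41], [0.06, 2.06], [-2.6, 2.6]. Speed limits (rad/s): [2.22, 2.22, 2.79, 2.79, 3.14, 3.14, 3.14].

### API

Orientations are given as a unit quaternion [x, y, z, w].
In Python, from bench import r gives the robot as it stands.
- The arm moves only by the tool play_rows, never from a script. Its arguments are lists of equal length, an entry for each row: "claw": the closure, from 0 (fully open) to 1 (shut); "delta_pos": the shift along the tool's x, y, z scaled (see below), a list of three; "delta_rot": the turn, a rotation vector about the tool's x, y, z scaled (see below), a list of three. A call has 1 to 8 rows; each row shifts and turns the commanded pose from where the row before left it, along the tool's axes as they then stand; what a row does not reach is not made up. The controller multiplies each number of a shift by 200 mm and each number of a turn by pi rad. A row lasts 1/10 s, in which the tool goes at most 50 mm and 8.59 degrees, less where a joint would pass 70% of its speed; a pose out of reach is approached as far as the arm can. A call with a number of a shift or a turn outside -1 to 1 is refused whole. A call with a gripper value outside its range is refused whole. The fingers move at their own pace and stop on an object; "squeeze" is the grip in N (left out, the last holds). Time passes only in rows, so rows that do not move let the fingers close. It gives the time, the measured TCP pose, the force, the opening and the grip force at its end, in the units of the state.
- r.read_state(): the state, without advancing time (a new reading comes with each control period).
- r.camera(name): name is "side" or "top" or "wrist"; returns a dict with "pixels" (480x640x3 uint8, red, green, blue), "camera_matrix" (3x3 intrinsics, pixels), "cam_to_world" (4x4, takes a point from camera to world coordinates); the wrist camera has in their place "hand_eye" (4x4, takes a point from camera to tool coordinates, whose origin is the TCP and whose axes are the flange's). Camera axes: x right, y up, looking along -z (the intrinsics and any distortion apply to the point x, -y, -z); pixel columns grow to the right and rows downward; lengths in m; the calibration is good to about 2 mm. A picture is of the moment at which its call begins: read the wrist's pose just before it. There is no depth.
- r.close_job(): hands the job in; it is judged then, once.
The state is a dict: "time": time; "joint_positions": joint angles; "joint_vel": joint speeds; "joint_torque": joint torques, N m; "ee_pos": TCP position; "eef_rot": TCP orientation; "ft_force": force on the tool from outside, world axes, zero at the start; "torque": the same for the moment, N m; "width": finger opening in m; "grip_force": force on a finger pad.
Only numpy, scipy, OpenCV 4.12 (cv2) and the standard library are available. Lean on these libraries where they do the work, as an engineer would, in place of code of your own. Each camera call takes 0.05 s, during which the arm holds its last target. There are 200 camera calls.

### The job

Get the laser marker ready for its next batch. First turn the black regulator knob until its white pointer is on the green mark, and only then slide the yellow lock fully home over the knob's tail. Next clear the finished housings (white marking on top) from the rotary fixture into the blue tray, seat every plain housing flat in a nest of its own on the fixture, and finally lift the red plunger, turn the head round to the red notch and let the plunger drop home there, leaving the other things on the bench alone.

Things in the scene. Friction and masses are not known exactly. Their poses are not given: they have to be found in the camera images.
- fixture: Fixed round steel base, 250 mm across, 30 mm high. Origin: centre of its underside; z is the head's axis. Two black notches in its rim, 105 mm from the axis: the start notch on its +x axis (yellow tag) and the marking notch 60 degrees anticlockwise of it (red tag). Each, 10 mm deep, takes the plunger's pin with 1.5 mm play either way; between them the pin rides on the rim.
- head (a joint): Angle of the aluminium head on the fixture, anticlockwise from above, rad: 0 at the start notch, 1.047 at the red one. It carries a pallet with three nests (top 42 mm above the table) on its -x side and the plunger on an arm 105 mm out on its +x side. It cannot turn while the plunger is in a notch.
- plunger (a joint): Lift of the red sprung plunger, m: 0 = home in a notch, about 0.010 = pin riding on the rim between notches, 0.022 = highest. It is pulled down by 3 to 7 N. It travels round with the head.
- plunger_grip (a point): On the plunger's axis, in the red round knob (28 mm diameter, 28 mm tall): this point is the knob's middle, 14 mm below its top and 78 mm above the table when home. Below the knob are a 10 mm stem and, up to 50 mm above the table, a 23 mm bushing. Its x axis points radially outward from the fixture's axis.
- nest0 (a point): Nest 0 of three in a row, 62 mm apart, on the pallet: centre of its floor, x along its 61 mm length (radial), y across its 39 mm width, z up. Bounded by 7 mm high rails at its ends and four 7 mm high brass pins at its sides; a housing fits with 2.5 mm play all round, either way round.
- nest1 (a point): Nest 1 of three in a row, 62 mm apart, on the pallet: centre of its floor, x along its 61 mm length (radial), y across its 39 mm width, z up. Bounded by 7 mm high rails at its ends and four 7 mm high brass pins at its sides; a housing fits with 2.5 mm play all round, either way round.
- nest2 (a point): Nest 2 of three in a row, 62 mm apart, on the pallet: centre of its floor, x along its 61 mm length (radial), y across its 39 mm width, z up. Bounded by 7 mm high rails at its ends and four 7 mm high brass pins at its sides; a housing fits with 2.5 mm play all round, either way round.
- regulator: Fixed blue regulator block, 85 mm (x) by 165 mm (y, from -112 to +52 mm), 50 mm high. Origin on the table under the knob's axis. On top: a white dial with black ticks, a green mark on its +y side; the knob; the yellow lock on the -y side.
- dial (a joint): Angle of the regulator's knob, rad, anticlockwise from above: 0 = white pointer along the block's +x, 1.571 = pointer (+y) on the green mark. Range 0 to 2.4. It stays where it is left.
- dial_grip (a point): On the knob's axis, 84 mm above the table: the black bar grip there is 46 mm long (along this point's x axis, pointer end +x), 14 mm thick, its top 90 mm above the table. Grip it with the fingertips no lower than 72 mm (the lock's fork top is at 70 mm).
- lock (a joint): Travel of the yellow lock along the block's +y, m: 0 = open (as built), 0.026 = fully home, its fork's two prongs astride the knob's tail. The fork (21 mm gap) only passes over the bar when the knob is within about 8 degrees of the green mark.
- lock_grip (a point): In the yellow upright post on the lock, 90 mm above the table (post top at 97 mm, free above 70 mm); the post is 16 mm along the block's x, 14 mm along y. 72 mm from the knob's axis when open. Axes as the block's.
- tray: Fixed blue open tray, 130 (x) by 220 (y) by 30 mm high, 4 mm walls and floor. Origin at the centre of its underside.
- done0: Finished housing: black box with aluminium ends, 56 (x) by 34 (y) by 22 mm, white marking on top, about 90 g. Origin at the centre of its underside. May be absent. Starts in a nest.
- done1: Finished housing: black box with aluminium ends, 56 (x) by 34 (y) by 22 mm, white marking on top, about 90 g. Origin at the centre of its underside. May be absent. Starts in a nest.
- done2: Finished housing: black box with aluminium ends, 56 (x) by 34 (y) by 22 mm, white marking on top, about 90 g. Origin at the centre of its underside. May be absent. Starts in a nest.
- blank0: Plain housing, still to be marked: black box with aluminium ends, 56 (x) by 34 (y) by 22 mm, plain black top, about 90 g. Origin at the centre of its underside. May be absent. Starts on the bench between the fixture and the regulator.
- blank1: Plain housing, still to be marked: black box with aluminium ends, 56 (x) by 34 (y) by 22 mm, plain black top, about 90 g. Origin at the centre of its underside. May be absent. Starts on the bench between the fixture and the regulator.
- blank2: Plain housing, still to be marked: black box with aluminium ends, 56 (x) by 34 (y) by 22 mm, plain black top, about 90 g. Origin at the centre of its underside. May be absent. Starts on the bench between the fixture and the regulator.
- screwdriver: Bystander: screwdriver lying on the bench. Leave alone.
- cleaner: Bystander: small jar of lens cleaner, 44 mm diameter, 62 mm high, upright. Leave alone.
- gauge: Bystander: brass cylinder, 26 mm diameter, 22 mm high. Leave alone.
- tape: Bystander: flat roll of yellow tape, 84 mm diameter, 22 mm high. Leave alone.

How it is judged:
On the way, in this order (a step that is already met when the one before it is completed fails the run):
1. the knob's pointer is on the green mark with the lock still open (value of joint dial between 1.471 and 1.671 rad and value of joint lock below 0.008 m), for 0.2 s.
2. the lock is fully home over the knob, which is still on the mark (value of joint dial between 1.471 and 1.671 rad and value of joint lock above 0.022 m), for 0.2 s.
3. at the start notch, finished housings are in the tray and every plain housing sits in a nest (x of done0 in the frame of tray between -0.06 and 0.06 m and y of done0 in the frame of tray between -0.105 and 0.105 m and z of each of done0, done1, done2 in the frame of tray below 0.03 m and linear speed of each of done0, done1, done2, blank0, blank1, blank2 below 0.03 m/s and x of done1 in the frame of tray between -0.06 and 0.06 m and y of done1 in the frame of tray between -0.105 and 0.105 m and x of done2 in the frame of tray between -0.06 and 0.06 m and y of done2 in the frame of tray between -0.105 and 0.105 m and ((horizontal distance between blank0 and nest0 below 0.007 m and z of blank0 in the frame of nest0 between -0.003 and 0.004 m and angle between blank0's own z axis and vertical below 0.12 rad) or (horizontal distance between blank0 and nest1 below 0.007 m and z of blank0 in the frame of nest1 between -0.003 and 0.004 m and angle between blank0's own z axis and vertical below 0.12 rad) or (horizontal distance between blank0 and nest2 below 0.007 m and z of blank0 in the frame of nest2 between -0.003 and 0.004 m and angle between blank0's own z axis and vertical below 0.12 rad)) and ((horizontal distance between blank1 and nest0 below 0.007 m and z of blank1 in the frame of nest0 between -0.003 and 0.004 m and angle between blank1's own z axis and vertical below 0.12 rad) or (horizontal distance between blank1 and nest1 below 0.007 m and z of blank1 in the frame of nest1 between -0.003 and 0.004 m and angle between blank1's own z axis and vertical below 0.12 rad) or (horizontal distance between blank1 and nest2 below 0.007 m and z of blank1 in the frame of nest2 between -0.003 and 0.004 m and angle between blank1's own z axis and vertical below 0.12 rad)) and ((horizontal distance between blank2 and nest0 below 0.007 m and z of blank2 in the frame of nest0 between -0.003 and 0.004 m and angle between blank2's own z axis and vertical below 0.12 rad) or (horizontal distance between blank2 and nest1 below 0.007 m and z of blank2 in the frame of nest1 between -0.003 and 0.004 m and angle between blank2's own z axis and vertical below 0.12 rad) or (horizontal distance between blank2 and nest2 below 0.007 m and z of blank2 in the frame of nest2 between -0.003 and 0.004 m and angle between blank2's own z axis and vertical below 0.12 rad)) and value of joint head between -0.04 and 0.04 rad and value of joint plunger below 0.0025 m), for 0.2 s.
4. the head is at the red notch with the plunger dropped home (value of joint head between 1.017 and 1.077 rad and value of joint plunger below 0.0025 m), for 0.2 s.
At the end, for the whole second after the job is handed in: Knob within 0.1 rad of the mark; lock at least 22 mm home; finished housings at rest in the tray; each plain housing flat in a nest (7 mm off centre, 4 mm off the floor, 0.12 rad tilt at most); head within 0.03 rad of the red notch, plunger within 2.5 mm of home (all of step 2 and all of step 4 and x of done0 in the frame of tray between -0.06 and 0.06 m and y of done0 in the frame of tray between -0.105 and 0.105 m and z of each of done0, done1, done2 in the frame of tray below 0.03 m and linear speed of each of done0, done1, done2, blank0, blank1, blank2 below 0.03 m/s and x of done1 in the frame of tray between -0.06 and 0.06 m and y of done1 in the frame of tray between -0.105 and 0.105 m and x of done2 in the frame of tray between -0.06 and 0.06 m and y of done2 in the frame of tray between -0.105 and 0.105 m and ((horizontal distance between blank0 and nest0 below 0.007 m and z of blank0 in the frame of nest0 between -0.003 and 0.004 m and angle between blank0's own z axis and vertical below 0.12 rad) or (horizontal distance between blank0 and nest1 below 0.007 m and z of blank0 in the frame of nest1 between -0.003 and 0.004 m and angle between blank0's own z axis and vertical below 0.12 rad) or (horizontal distance between blank0 and nest2 below 0.007 m and z of blank0 in the frame of nest2 between -0.003 and 0.004 m and angle between blank0's own z axis and vertical below 0.12 rad)) and ((horizontal distance between blank1 and nest0 below 0.007 m and z of blank1 in the frame of nest0 between -0.003 and 0.004 m and angle between blank1's own z axis and vertical below 0.12 rad) or (horizontal distance between blank1 and nest1 below 0.007 m and z of blank1 in the frame of nest1 between -0.003 and 0.004 m and angle between blank1's own z axis and vertical below 0.12 rad) or (horizontal distance between blank1 and nest2 below 0.007 m and z of blank1 in the frame of nest2 between -0.003 and 0.004 m and angle between blank1's own z axis and vertical below 0.12 rad)) and ((horizontal distance between blank2 and nest0 below 0.007 m and z of blank2 in the frame of nest0 between -0.003 and 0.004 m and angle between blank2's own z axis and vertical below 0.12 rad) or (horizontal distance between blank2 and nest1 below 0.007 m and z of blank2 in the frame of nest1 between -0.003 and 0.004 m and angle between blank2's own z axis and vertical below 0.12 rad) or (horizontal distance between blank2 and nest2 below 0.007 m and z of blank2 in the frame of nest2 between -0.003 and 0.004 m and angle between blank2's own z axis and vertical below 0.12 rad))); the robot touches nothing.
It fails at once if the screwdriver is moved by more than 40 mm (distance of screwdriver from where it was at the start of the episode above 0.04 m).
It fails at once if the lens cleaner jar is moved by more than 40 mm (distance of cleaner from where it was at the start of the episode above 0.04 m).
It fails at once if the brass setting gauge is moved by more than 40 mm (distance of gauge from where it was at the start of the episode above 0.04 m).
It fails at once if the roll of tape is moved by more than 40 mm (distance of tape from where it was at the start of the episode above 0.04 m).
Of done0, done1, done2 only 2 to 3 are there at a start; the rules pass over those that are not, and their reading is None.
Of blank0, blank1, blank2 only 2 to 3 are there at a start; the rules pass over those that are not, and their reading is None.
At some moment in a run one of blank0, blank1, blank2 may be knocked a few centimetres aside while the robot is not near it.
Once in a run the grip may slacken for a moment while it holds something.
It also fails if it takes over 192 s, if anything falls off the work surface, if the arm or the gripper's body presses on something with over 40 N, if the wrist force passes 120 N, or if a joint passes its speed limit or range.

## Working session

There is one attempt and no reset: what is moved stays moved. The work goes in short steps, Python scripts to look and compute and a tool call to move; the robot and the scene stay as the last step left them, time stands still between calls to the robot, and variables do not carry over. Pictures are saved under pics/ and viewed, at most 14 in all, crops included, and the job is handed in when it is done.

Besides the shell and the picture viewer there is one more tool, called after "Request:" as a command line: name --argument value ..., lists and objects as JSON in quotes. play_rows: Moves the arm, as the interface text tells. Shifts and turns lie within -1 to 1; 1 stands for 200 mm of shift or pi rad of turn. Its arguments: {"type":"object","properties":{"claw":{"type":"array"},"delta_pos":{"type":"array"},"delta_rot":{"type":"array"},"squeeze":{"type":"number"}},"required":["claw","delta_pos","delta_rot"]}

```bash
ls; mkdir -p pics; cat > h.py <<'E'
import numpy as np, cv2
from bench import r
from scipy.spatial.transform import Rotation as R
def snap(cam,name):
    s=r.read_state(); c=r.camera(cam); cv2.imwrite(f'pics/{name}.png',c['pixels'][:,:,::-1])
    K=np.array(c['camera_matrix'])
    if cam=='wrist':
        T=np.eye(4);T[:3,:3]=R.from_quat(s['eef_rot']).as_matrix();T[:3,3]=s['ee_pos'];T=T@np.array(c['hand_eye'])
    else: T=np.array(c['cam_to_world'])
    np.savez(f'pics/{name}.npz',K=K,T=T)
    return c
def px(name,u,v,z):
    d=np.load(f'pics/{name}.npz');K,T=d['K'],d['T']
    q=np.linalg.inv(K)@[u,v,1]; q=T[:3,:3]@[q[0],-q[1],-q[2]]
    return T[:3,3]+q*(z-T[2,3])/q[2]
def proj(name,p):
    d=np.load(f'pics/{name}.npz');K,T=d['K'],d['T']
    q=T[:3,:3].T@(np.array(p)-T[:3,3]); q=K@[q[0],-q[1],-q[2]]; return q[:2]/q[2]
E
python3 - <<'E'
from h import *
for c in('top','side'):
    d=snap(c,c+'0'); print(d.keys()); print(np.array(d['cam_to_world']).round(3))
s=r.read_state();print(s,r.grip_point_offset)
E
```

```text
pics
dict_keys(['pixels', 'camera_matrix', 'cam_to_world'])
[[ 1.000e-03  9.910e-01 -1.310e-01  3.960e-01]
 [-1.000e+00 -1.000e-03 -1.400e-02  3.100e-02]
 [-1.400e-02  1.310e-01  9.910e-01  1.503e+00]
 [ 0.000e+00  0.000e+00  0.000e+00  1.000e+00]]
dict_keys(['pixels', 'camera_matrix', 'cam_to_world'])
[[ 0.871  0.319 -0.373  0.187]
 [-0.491  0.571 -0.657 -0.667]
 [ 0.003  0.756  0.655  0.827]
 [ 0.     0.     0.     1.   ]]
{'time': 0.1, 'joint_positions': array([-1.37158197,  0.33280669, -0.06471272,  1.46086962,  0.02163709,
        1.34989867, -0.08849715]), 'joint_vel': array([ 0.0017829 , -0.00237809, -0.00138794, -0.00117428,  0.00082651,
       -0.00011063,  0.00034462]), 'joint_torque': array([ 1.64416335e-03, -6.24542642e+01,  2.47579190e-02, -3.90708911e+01,
       -6.13744673e-02,  3.65411409e-02,  4.23989206e-05]), 'ee_pos': array([0.13743127, 0.60934224, 0.22182892]), 'eef_rot': array([ 1.10658807e-01,  9.93858247e-01, -6.42304742e-04, -2.59503378e-05]), 'ft_force': array([ 0.25722429, -0.24488503,  0.44864175]), 'torque': array([-0.01359253,  0.01012033,  0.03484741]), 'grip_force': 0.0, 'width': 0.08706371334098899} 0.0187
```

View pics/top0.png

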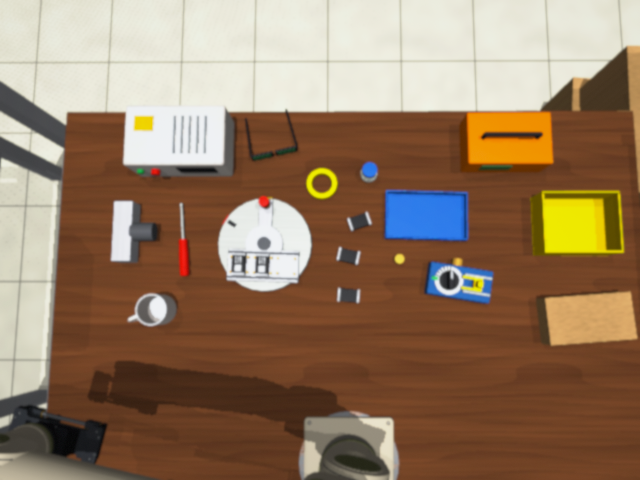

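View pics/side0.png

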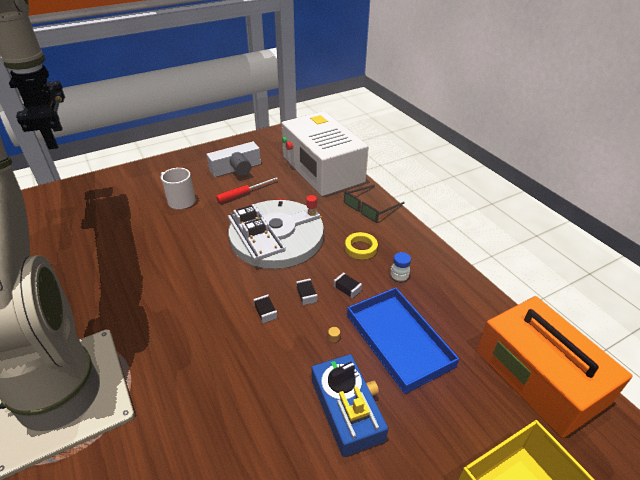

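The top view shows the fixture centre at about (264,243) with two finished housings at (238,264) and (262,264). Blanks are at (359,221), (348,256) and (348,296), the tray is centred at (426,216), and the knob is at (449,281). I'll enlarge these.

```bash
python3 - <<'E'
import cv2,numpy as np
i=cv2.imread('pics/top0.png')
a=cv2.resize(i[180:310,210:380],None,fx=4.6,fy=4.6,interpolation=cv2.INTER_CUBIC)
b=cv2.resize(i[180:310,380:500],None,fx=4.6,fy=4.6,interpolation=cv2.INTER_CUBIC)
cv2.imwrite('pics/a.png',a);cv2.imwrite('pics/b.png',b)
E
```

```text
(no output)
```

View pics/a.png

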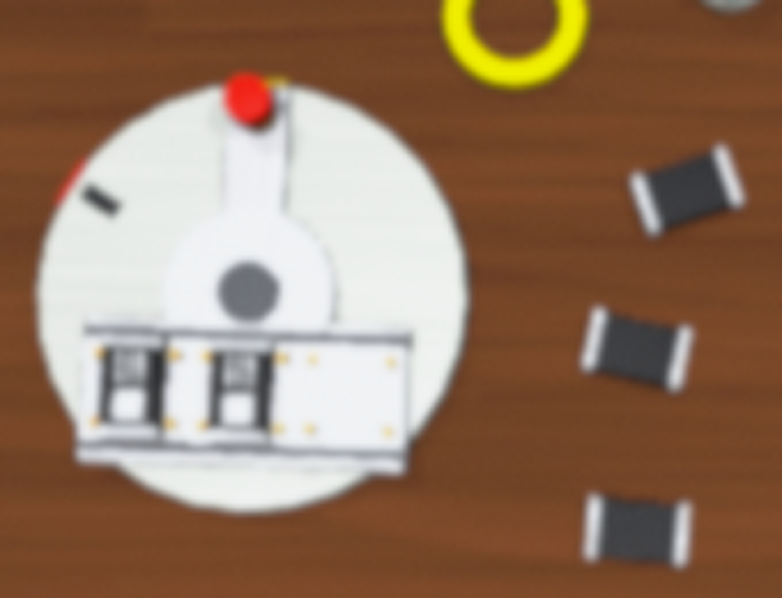

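View pics/b.png

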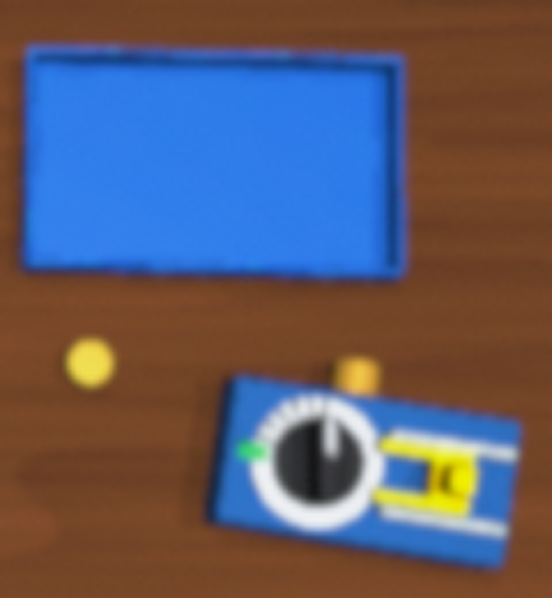

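The crops show the knob centred at about (318,462) in crop b, with its pointer up. The green mark is at (250,452) and the lock post at (457,478). In crop a, nest 2 (right) is empty.

```bash
cat >> h.py <<'E'
def mv(dst, yaw=None, tool_down=True):
    """delta in tool axes (m) and rot needed from current state; yaw = world angle of tool y axis (mod pi)"""
    s=r.read_state(); M=R.from_quat(s['eef_rot']).as_matrix()
    d=M.T@(np.array(dst)-s['ee_pos'])
    out={'tcp':np.round(s['ee_pos'],4),'q':np.round(s['eef_rot'],4),'yawy':np.degrees(np.arctan2(M[1,1],M[0,1])).round(2),'dpos/0.2':np.round(d/0.2,4)}
    if yaw is not None:
        best=None
        for k in (0,np.pi):
            ya=yaw+k; y=np.array([np.cos(ya),np.sin(ya),0]); z=np.array([0,0,-1.]); x=np.cross(y,z)
            rv=R.from_matrix(M.T@np.stack([x,y,z],1)).as_rotvec()
            if best is None or np.linalg.norm(rv)<np.linalg.norm(best): best=rv
        out['rv/pi']=np.round(best/np.pi,4); out['deg']=np.degrees(np.linalg.norm(best)).round(1)
    for k,v in out.items(): print(k,v)
    print('q7',s['joint_positions'][6].round(3),'w',round(s['width'],4),'t',round(s['time'],2))
E
python3 - <<'E'
from h import *
A=lambda u,v,z:px('top0',210+u/4.6,180+v/4.6,z).round(4)[:2]
B=lambda u,v,z:px('top0',380+u/4.6,180+v/4.6,z).round(4)[:2]
print('fix c',A(248,292,.05), A(252,298,.03),'plunger',A(248,98,.092),'red',A(100,200,.03))
print('done',A(131,388,.064),A(240,388,.064),'n2 pins',[A(u,v,.049) for u,v in((312,360),(392,362),(312,429),(388,432))])
print('blanks',A(687,190,.022),A(637,350,.022),A(637,531,.022))
print('tray',[B(u,v,.03) for u,v in((28,48),(404,58),(402,277),(26,268))])
print('knob',B(318,462,.06),'green',B(250,452,.05),'post',B(457,478,.097),'blockcorn',[B(u,v,.05) for u,v in((235,376),(522,420),(503,568),(213,520))])
print('gauge',B(91,362,.022))
mv([0.5,-0.3,.25],np.pi/2)
print('h',r.camera('wrist')['hand_eye'], r.camera('wrist')['camera_matrix'])
E
```

```text
fix c [0.5654 0.2257] [0.5642 0.226 ] plunger [0.6707 0.2219] red [0.6221 0.3162]
done [0.509  0.2894] [0.509  0.2275] n2 pins [array([0.5263, 0.1884]), array([0.5251, 0.1425]), array([0.4867, 0.1879]), array([0.485 , 0.1444])]
blanks [ 0.629  -0.0281] [0.5345 0.0016] [0.4296 0.0019]
tray [array([ 0.7122, -0.1006]), array([ 0.7059, -0.3211]), array([ 0.5763, -0.3159]), array([ 0.5817, -0.0979])]
knob [ 0.4676 -0.2584] green [ 0.4738 -0.222 ] post [ 0.4571 -0.3267] blockcorn [array([ 0.5171, -0.2145]), array([ 0.492 , -0.3766]), array([ 0.4085, -0.3628]), array([ 0.4353, -0.2002])]
gauge [ 0.5275 -0.1358]
tcp [0.1374 0.6093 0.2218]
q [ 1.107e-01  9.939e-01 -6.000e-04 -0.000e+00]
yawy 77.29
dpos/0.2 [-2.7685 -4.0368 -0.1354]
rv/pi [-0.0004 -0.     -0.0706]
deg 12.7
q7 -0.088 w 0.0871 t 0.1
h [[ 8.48603461e-04  9.67421441e-01  2.53169972e-01  6.91846627e-02]
 [ 9.99999464e-01 -9.71341309e-04  3.59811244e-04 -1.68765730e-03]
 [ 5.94003565e-04  2.53169531e-01 -9.67421746e-01 -1.61137482e-01]
 [ 0.00000000e+00  0.00000000e+00  0.00000000e+00  1.00000000e+00]] [[369.04866747   0.         315.28345576]
 [  0.         369.04866747 236.34431181]
 [  0.           0.           1.        ]]
```

Request:
play_rows --claw '[0, 0, 0, 0, 0, 0]' --delta_pos '[[-0.185, -0.133, 0], [-0.185, -0.133, 0], [-0.185, -0.133, 0], [-0.185, -0.133, 0], [-0.185, -0.133, 0], [-0.185, -0.133, 0]]' --delta_rot '[[0, 0, 0], [0, 0, 0], [0, 0, 0], [0, 0, 0], [0, 0, 0], [0, 0, 0]]' --squeeze 20

```text
time: 0.8
ee_pos: [0.3199, 0.4035, 0.2226]
eef_rot: [0.111, 0.994, 0.0, 0.0]
ft_force: [0.5, 0.1, 0.3]
width: 0.0869
grip_force: 0.0
```

Request:
play_rows --claw '[0, 0, 0, 0, 0, 0]' --delta_pos '[[-0.185, -0.133, 0], [-0.185, -0.133, 0], [-0.185, -0.133, 0], [-0.185, -0.133, 0], [-0.185, -0.133, 0], [-0.185, -0.133, 0]]' --delta_rot '[[0, 0, 0], [0, 0, 0], [0, 0, 0], [0, 0, 0], [0, 0, 0], [0, 0, 0]]'

```text
time: 1.4
ee_pos: [0.5013, 0.1991, 0.2226]
eef_rot: [0.111, 0.994, 0.0, 0.0]
ft_force: [1.2, 1.1, -0.2]
width: 0.0868
grip_force: 0.0
```

Request:
play_rows --claw '[0, 0, 0, 0, 0]' --delta_pos '[[-0.0373, -0.222, 0], [-0.0373, -0.222, 0], [-0.0373, -0.222, 0], [-0.0373, -0.222, 0], [-0.0373, -0.222, 0]]' --delta_rot '[[0, 0, 0], [0, 0, 0], [0, 0, 0], [0, 0, 0], [0, 0, 0]]'

```text
time: 1.9
ee_pos: [0.4874, -0.0259, 0.2226]
eef_rot: [0.111, 0.994, 0.0, 0.0]
ft_force: [0.8, 0.6, 0.0]
width: 0.0872
grip_force: 0.0
```

Request:
play_rows --claw '[0, 0, 0, 0, 0, 0]' --delta_pos '[[-0.0373, -0.222, 0], [-0.0373, -0.222, 0], [-0.0373, -0.222, 0], [-0.0373, -0.222, 0], [-0.0373, -0.222, 0], [0, 0, 0]]' --delta_rot '[[0, 0, 0], [0, 0, 0], [0, 0, 0], [0, 0, 0], [0, 0, 0], [0, 0, 0]]'

```text
time: 2.5
ee_pos: [0.4733, -0.2553, 0.2228]
eef_rot: [0.115, 0.993, -0.001, 0.0]
ft_force: [0.4, 0.3, 0.5]
width: 0.0869
grip_force: 0.0
```

Request:
play_rows --claw '[0, 0, 0, 0, 0, 0, 0]' --delta_pos '[[0, 0, 0], [0, 0, 0], [0, 0, 0], [0, 0, 0], [0, 0, 0], [0, 0, 0], [0, 0, 0]]' --delta_rot '[[0, 0, 0.0466], [0, 0, 0.0466], [0, 0, 0.0466], [0, 0, 0.0466], [0, 0, 0.0466], [0, 0, 0.0466], [0, 0, 0.0466]]'

```text
time: 3.2
ee_pos: [0.4755, -0.2485, 0.2224]
eef_rot: [0.586, 0.81, 0.0, -0.0]
ft_force: [0.5, -0.4, -0.4]
width: 0.0869
grip_force: 0.0
```

Request:
play_rows --claw '[0, 0, 0, 0, 0, 0, 0]' --delta_pos '[[0, 0, 0], [0, 0, 0], [0, 0, 0], [0, 0, 0], [0, 0, 0], [0, 0, 0], [0, 0, 0]]' --delta_rot '[[0, 0, 0.0466], [0, 0, 0.0466], [0, 0, 0.0466], [0, 0, 0.0466], [0, 0, 0.0466], [0, 0, 0.0466], [0, 0, 0.0466]]'

```text
time: 3.9
ee_pos: [0.4755, -0.2485, 0.2224]
eef_rot: [0.908, 0.419, 0.0, -0.0]
ft_force: [-0.0, -0.4, -0.2]
width: 0.087
grip_force: 0.0
```

Request:
play_rows --claw '[0, 0, 0, 0, 0, 0, 0, 0]' --delta_pos '[[0, 0, 0], [0, 0, 0], [0, 0, 0], [0, 0, 0], [0, 0, 0], [0, 0, 0], [0, 0, 0], [0, 0, 0]]' --delta_rot '[[0, 0, 0.0466], [0, 0, 0.0466], [0, 0, 0.0466], [0, 0, 0.0466], [0, 0, 0.0466], [0, 0, 0.0466], [0, 0, 0.0466], [0, 0, 0]]'

```text
time: 4.7
ee_pos: [0.4755, -0.2484, 0.2223]
eef_rot: [0.997, -0.078, -0.0, -0.0]
ft_force: [0.4, 0.4, -0.2]
width: 0.0871
grip_force: 0.0
```

```bash
python3 - <<'E'
from h import *
snap('wrist','w1')
mv([0.4676,-0.2584,.2],np.radians(-99))
print(r.read_state()['joint_positions'].round(2))
E
```

```text
tcp [ 0.4755 -0.2485  0.2223]
q [ 9.971e-01 -7.550e-02 -2.000e-04 -0.000e+00]
yawy -98.66
dpos/0.2 [-0.0317  0.0549  0.1117]
rv/pi [-0.      0.0001  0.0019]
deg 0.3
q7 -1.118 w 0.0873 t 4.75
[-0.6   0.23  1.15  1.74 -0.22  1.31 -1.12]
```

View pics/w1.png

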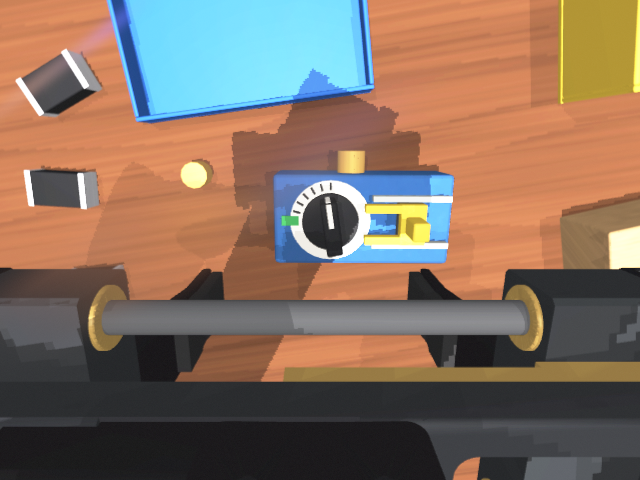

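The wrist view shows the dial ring centred near (331,220) with the pointer tip at (327,198), the green mark at (290,221) and the post top at about (421,230). I'll refine these with colour masks.

```bash
python3 - <<'E'
from h import *
i=cv2.imread('pics/w1.png'); hsv=cv2.cvtColor(i,cv2.COLOR_BGR2HSV)
roi=np.zeros(i.shape[:2],np.uint8); roi[172:266,282:372]=1
w=((hsv[...,1]<50)&(hsv[...,2]>150)&(roi>0)).astype(np.uint8)
w[:,366:]=0
n,l,st,c=cv2.connectedComponentsWithStats(w)
for k in range(1,n):
    if st[k,4]>15:
        pts=np.argwhere(l==k)[:,::-1].astype(np.float32); print(st[k],c[k].round(1),cv2.minAreaRect(pts))
        if st[k,4]>400:
            ctr=cv2.convexHull(pts.astype(np.int32)); ctr=ctr[(ctr[:,0,0]<362)]; e=cv2.fitEllipse(ctr); print('ring',e, px('w1',*e[0],.052))
for a,p in{'green':(290,221,.05),'post':(421,230,.097),'tip':(327,197,.09)}.items(): print(a,px('w1',*p))
j=cv2.resize(i[165:275,265:465],None,fx=4,fy=4,interpolation=cv2.INTER_CUBIC);cv2.imwrite('pics/w1c.png',j)
E
```

```text
[ 290  180   76   79 2087] [329.7 216.4] ((327.5, 219.0), (78.0, 75.0), 90.0)
ring ((329.97381591796875, 219.4027557373047), (78.80696105957031, 80.57367706298828), 82.80091857910156) [ 0.47103903 -0.26331851  0.052     ]
[325 197   6   7  27] [327.3 199.7] ((327.2941589355469, 199.67649841308594), (5.820854663848877, 4.123105525970459), 75.96376037597656)
[326 204   8  25 139] [329.6 216.2] ((329.6000061035156, 216.1999969482422), (24.324474334716797, 5.656854629516602), 81.8698959350586)
green [ 0.47484371 -0.2266317   0.05      ]
post [ 0.46097321 -0.33355622  0.097     ]
tip [ 0.49776527 -0.26333457  0.09      ]
```

View pics/w1c.png

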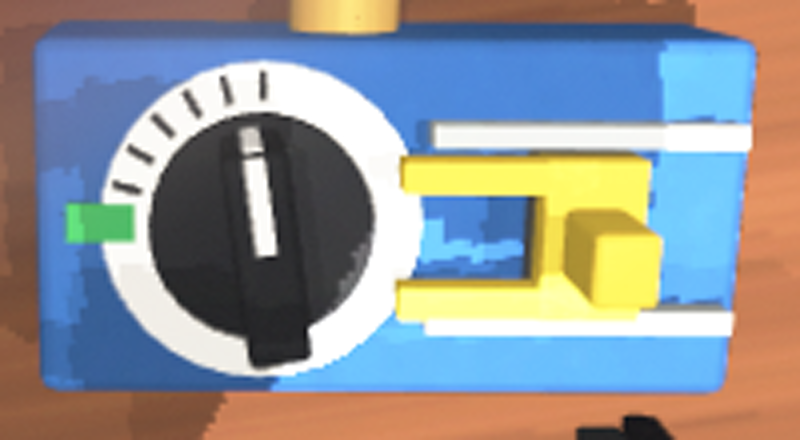

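The crop shows the bar's top face running from about (252,155) to (280,345), with the white pointer line from (250,160) to (265,255). The post top is near (628,265).

```bash
python3 - <<'E'
from h import *
C=lambda u,v,z:px('w1',265+u/4,165+v/4,z)
c=C(266,250,.09); print('barc',c, 'ring',C(262,218,.052))
a,b=C(250,160,.09),C(265,255,.09); d=a-b; print('pointer bearing',np.degrees(np.arctan2(d[1],d[0])))
a,b=C(252,155,.09),C(280,345,.09); d=a-b; print('bar bearing',np.degrees(np.arctan2(d[1],d[0])),np.linalg.norm(d))
print('post top',[C(u,v,.097) for u,v in((600,215),(660,240),(655,302),(588,302))])
for y in(25,390): 
  pass
a,b=C(430,135,.05),C(750,137,.05); d=a-b; print('rail',np.degrees(np.arctan2(d[1],d[0])))
a,b=C(425,327,.05),C(733,322,.05); d=a-b; print('rail',np.degrees(np.arctan2(d[1],d[0])))
mv([0.4695,-0.2625,.08],np.radians(-94))
E
```

```text
barc [ 0.47241396 -0.26328026  0.09      ] ring [ 0.47087396 -0.26378217  0.052     ]
pointer bearing 0.4232083890508732
bar bearing -0.13214639775232032 0.04034125733309424
post top [array([ 0.47087876, -0.32962278,  0.097     ]), array([ 0.46395374, -0.34097625,  0.097     ]), array([ 0.45131617, -0.33899398,  0.097     ]), array([ 0.45340864, -0.32567483,  0.097     ])]
rail 80.71489547720333
rail 82.04017355376985
tcp [ 0.4755 -0.2485  0.2223]
q [ 9.971e-01 -7.550e-02 -2.000e-04 -0.000e+00]
yawy -98.66
dpos/0.2 [-0.019   0.0738  0.7117]
rv/pi [-0.      0.0001 -0.0259]
deg 4.7
q7 -1.118 w 0.0873 t 4.75
```

Request:
play_rows --claw '[0, 0, 0, 0, 0, 0, 0]' --delta_pos '[[-0.0085, 0.077, 0], [0, 0, 0.18], [0, 0, 0.18], [0, 0, 0.18], [0, 0, 0.18], [0, 0, 0.0215], [0, 0, 0]]' --delta_rot '[[0, 0, 0], [0, 0, -0.024], [0, 0, -0.024], [0, 0, 0], [0, 0, 0], [0, 0, 0], [0, 0, 0]]'

```text
time: 5.45
ee_pos: [0.4711, -0.2639, 0.0744]
eef_rot: [1.0, -0.001, -0.001, -0.0]
ft_force: [0.4, -0.6, -0.1]
width: 0.0873
grip_force: 0.0
```

Request:
play_rows --claw '[0.5, 0.8, 1, 1, 1, 1, 1, 1]' --delta_pos '[[0, 0, 0], [0, 0, 0], [0, 0, 0], [0, 0, 0], [0, 0, 0], [0, 0, 0], [0, 0, 0], [0, 0, 0]]' --delta_rot '[[0, 0, 0], [0, 0, 0], [0, 0, 0], [0, 0, 0], [0, 0, 0], [0, 0, 0], [0, 0, 0], [0, 0, 0]]'

```text
time: 6.25
ee_pos: [0.4714, -0.2638, 0.0742]
eef_rot: [1.0, -0.002, -0.0, -0.0]
ft_force: [-0.3, -0.3, 0.2]
width: 0.0311
grip_force: 0.0
```

```bash
python3 - <<'E'
from h import *
s=r.read_state();print(s['ft_force'],s['torque'],s['grip_force'],s['joint_positions'].round(2))
mv([0.4715,-0.2635,.074],np.radians(-90))
E
```

```text
[-0.26367539 -0.33467456  0.22054621] [-0.1029025   0.13938647  0.02391103] 0.0 [-0.39  0.43  0.99  1.89 -0.41  1.04 -0.8 ]
tcp [ 0.4714 -0.2638  0.0742]
q [ 1.0e+00 -1.9e-03 -1.0e-04 -0.0e+00]
yawy -90.22
dpos/0.2 [ 0.0006 -0.0017  0.0009]
rv/pi [-0.      0.     -0.0012]
deg 0.2
q7 -0.801 w 0.0311 t 6.25
```

Fingers close slowly (~70 mm/s), so I'll keep closing and then turn.

Request:
play_rows --claw '[1, 1, 1, 1, 1]' --delta_pos '[[0, 0, 0], [0, 0, 0], [0, 0, 0], [0, 0, 0], [0, 0, 0]]' --delta_rot '[[0, 0, 0], [0, 0, 0], [0, 0, 0], [0, 0, 0], [0, 0, 0]]'

```text
time: 6.75
ee_pos: [0.4715, -0.2615, 0.0741]
eef_rot: [1.0, -0.001, -0.001, -0.002]
ft_force: [-3.0, 9.6, 7.6]
width: 0.0142
grip_force: 20.0
```

Request:
play_rows --claw '[1, 1, 1, 1, 1, 1, 1, 1]' --delta_pos '[[0, 0, 0], [0, 0, 0], [0, 0, 0], [0, 0, 0], [0, 0, 0], [0, 0, 0], [0, 0, 0], [0, 0, 0]]' --delta_rot '[[0, 0, -0.028], [0, 0, -0.028], [0, 0, -0.028], [0, 0, -0.028], [0, 0, -0.028], [0, 0, -0.028], [0, 0, -0.028], [0, 0, -0.028]]'

```text
time: 7.55
ee_pos: [0.4713, -0.2608, 0.0741]
eef_rot: [0.938, 0.345, 0.0, -0.003]
ft_force: [-5.1, 11.2, 9.3]
width: 0.0141
grip_force: 20.0
```

```bash
python3 - <<'E'
from h import *
s=r.read_state();print(s['ft_force'],s['torque'],s['grip_force'],s['joint_positions'].round(2))
mv([0.4715,-0.2635,.074],np.radians(-8.7))
E
```

```text
[-5.14446048 11.18980378  9.28328264] [ 2.73736418  1.19128986 -0.0529779 ] 19.9850582331419 [-0.27  0.37  0.83  1.89 -0.32  1.02 -0.17]
tcp [ 0.4713 -0.2608  0.0741]
q [ 9.385e-01  3.453e-01  1.000e-04 -2.700e-03]
yawy -49.6
dpos/0.2 [-0.0077  0.0109  0.0003]
rv/pi [-0.0013 -0.0012 -0.2272]
deg 40.9
q7 -0.174 w 0.0141 t 7.55
```

Request:
play_rows --claw '[1, 1, 1, 1, 1, 1, 1, 1]' --delta_pos '[[0.01, -0.0115, 0], [0, 0, 0], [0, 0, 0], [0, 0, 0], [0, 0, 0], [0, 0, 0], [0, 0, 0], [0, 0, 0]]' --delta_rot '[[0, 0, -0.0324], [0, 0, -0.0324], [0, 0, -0.0324], [0, 0, -0.0324], [0, 0, -0.0324], [0, 0, -0.0324], [0, 0, -0.0324], [0, 0, 0]]'

```text
time: 8.35
ee_pos: [0.4706, -0.2603, 0.0741]
eef_rot: [0.76, 0.65, -0.0, -0.001]
ft_force: [-4.8, 3.9, 5.5]
width: 0.0134
grip_force: 20.0
```

Request:
play_rows --claw '[1, 1]' --delta_pos '[[0, 0, 0], [0, 0, 0]]' --delta_rot '[[0, 0, 0], [0, 0, 0]]'

```text
time: 8.55
ee_pos: [0.4707, -0.2603, 0.0741]
eef_rot: [0.761, 0.649, -0.0, -0.001]
ft_force: [-4.4, 3.0, 4.9]
width: 0.0138
grip_force: 20.0
```

```bash
python3 - <<'E'
from h import *
s=r.read_state();print(s['ft_force'],s['torque'],s['grip_force'],s['joint_positions'].round(2))
mv([0.4715,-0.2635,.074],np.radians(-8.7))
E
```

```text
[-4.3958581   3.00781453  4.89200648] [0.60131866 1.03021376 0.04573986] 19.989542216062546 [-0.17  0.33  0.69  1.89 -0.25  1.01  0.47]
tcp [ 0.4707 -0.2603  0.0741]
q [ 7.608e-01  6.490e-01 -2.000e-04 -1.100e-03]
yawy -9.07
dpos/0.2 [-0.0152  0.0066  0.0005]
rv/pi [-0.0006 -0.0004 -0.0021]
deg 0.4
q7 0.468 w 0.0138 t 8.55
```

Request:
play_rows --claw '[0, 0, 0, 0, 0, 0]' --delta_pos '[[0, 0, 0], [0, 0, 0], [0, 0, 0], [0, 0, 0], [0, 0, 0], [0, 0, 0]]' --delta_rot '[[0, 0, 0], [0, 0, 0], [0, 0, 0], [0, 0, 0], [0, 0, 0], [0, 0, 0]]'

```text
time: 9.15
ee_pos: [0.4715, -0.2608, 0.0742]
eef_rot: [0.761, 0.649, 0.0, -0.0]
ft_force: [-0.6, 0.1, -0.9]
width: 0.0536
grip_force: 0.0
```

Request:
play_rows --claw '[0, 0, 0, 0, 0, 0]' --delta_pos '[[0, 0, -0.13], [0, 0, -0.18], [0, 0, -0.18], [0, 0, -0.14], [0, 0, 0], [0, 0, 0]]' --delta_rot '[[0, 0, 0], [0, 0, 0], [0, 0, 0], [0, 0, 0], [0, 0, 0], [0, 0, 0]]'

```text
time: 9.75
ee_pos: [0.4717, -0.2607, 0.2003]
eef_rot: [0.761, 0.649, 0.0, 0.0]
ft_force: [-0.2, 0.4, -1.0]
width: 0.0862
grip_force: 0.0
```

```bash
python3 - <<'E'
from h import *
snap('wrist','w2')
i=cv2.imread('pics/w2.png'); u,v=proj('w2',[.465,-.295,.09]); print(u,v)
u,v=int(u),int(v);x0,y0=max(0,u-100),max(0,v-100); print(x0,y0)
cv2.imwrite('pics/w2c.png',cv2.resize(i[y0:y0+190,x0:x0+200],None,fx=3,fy=3,interpolation=cv2.INTER_CUBIC))
mv([0.4591,-0.3312,.077],np.radians(-8.7))
E
```

```text
313.97319577406887 274.7328005774866
213 174
tcp [ 0.4712 -0.2605  0.1995]
q [ 7.607e-01  6.490e-01 -1.000e-04 -4.000e-04]
yawy -9.06
dpos/0.2 [-0.3589 -0.0036  0.6121]
rv/pi [-0.0002 -0.0001 -0.002 ]
deg 0.4
q7 0.374 w 0.0865 t 9.8
```

View pics/w2c.png

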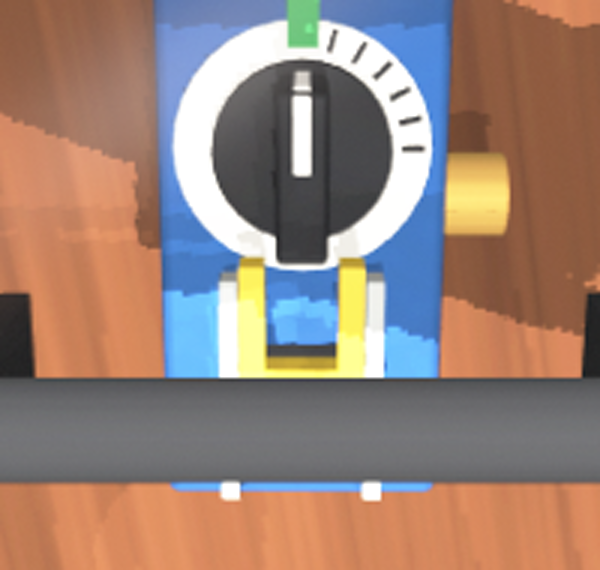

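The pointer is on the green mark at (302,75)/(302,25) and lines up with the fork. Next I'll grip the lock post.

Request:
play_rows --claw '[0, 0, 0, 0, 0, 0, 0]' --delta_pos '[[-0.18, -0.002, 0], [-0.179, -0.002, 0], [0, 0, 0.2], [0, 0, 0.2], [0, 0, 0.15], [0, 0, 0.06], [0, 0, 0]]' --delta_rot '[[0, 0, 0], [0, 0, 0], [0, 0, 0], [0, 0, 0], [0, 0, 0], [0, 0, 0], [0, 0, 0]]'

```text
time: 10.5
ee_pos: [0.458, -0.3309, 0.0762]
eef_rot: [0.761, 0.649, -0.001, -0.002]
ft_force: [0.2, -0.3, 0.8]
width: 0.0869
grip_force: 0.0
```

Request:
play_rows --claw '[1, 1, 1, 1, 1, 1, 1, 1]' --delta_pos '[[0, 0, 0], [0, 0, 0], [0, 0, 0], [0, 0, 0], [0, 0, 0], [0, 0, 0], [0, 0, 0], [0, 0, 0]]' --delta_rot '[[0, 0, 0], [0, 0, 0], [0, 0, 0], [0, 0, 0], [0, 0, 0], [0, 0, 0], [0, 0, 0], [0, 0, 0]]'

```text
time: 11.3
ee_pos: [0.4594, -0.3315, 0.0782]
eef_rot: [0.761, 0.649, 0.0, -0.0]
ft_force: [-0.9, 0.9, 0.3]
width: 0.031
grip_force: 0.0
```

Request:
play_rows --claw '[1, 1, 1, 1, 1]' --delta_pos '[[0, 0, 0], [0, 0, 0], [0, 0, 0], [0, 0, 0], [0, 0, 0]]' --delta_rot '[[0, 0, 0], [0, 0, 0], [0, 0, 0], [0, 0, 0], [0, 0, 0]]' --squeeze 25

```text
time: 11.8
ee_pos: [0.4589, -0.3315, 0.0782]
eef_rot: [0.761, 0.649, -0.0, -0.0]
ft_force: [-4.0, 2.5, 4.3]
width: 0.016
grip_force: 25.0
```

Request:
play_rows --claw '[1, 1, 1, 1, 1, 1, 1]' --delta_pos '[[0.03, 0, 0], [0.03, 0, 0], [0.03, 0, 0], [0.03, 0, 0], [0.02, 0, 0], [0, 0, 0], [0, 0, 0]]' --delta_rot '[[0, 0, 0], [0, 0, 0], [0, 0, 0], [0, 0, 0], [0, 0, 0], [0, 0, 0], [0, 0, 0]]'

```text
time: 12.5
ee_pos: [0.4632, -0.3055, 0.0782]
eef_rot: [0.761, 0.649, -0.001, 0.001]
ft_force: [-4.0, -9.0, -1.5]
width: 0.0157
grip_force: 25.0
```

```bash
python3 - <<'E'
from h import *
s=r.read_state();print(s['ft_force'],s['grip_force'],s['joint_positions'].round(2))
mv([0.4591,-0.3312,.077],np.radians(-8.7))
E
```

```text
[-3.99743235 -9.04250376 -1.51917387] 24.99639630317688 [-0.11  0.37  0.72  1.85 -0.28  1.03  0.57]
tcp [ 0.4632 -0.3055  0.0782]
q [ 0.7611  0.6486 -0.001   0.0011]
yawy -9.13
dpos/0.2 [-1.3e-01  1.0e-04  6.5e-03]
rv/pi [ 0.0001  0.001  -0.0024]
deg 0.5
q7 0.571 w 0.0157 t 12.5
```

Request:
play_rows --claw '[0, 0, 0, 0, 0]' --delta_pos '[[0, 0, 0], [0, 0, 0], [0, 0, 0], [0, 0, 0], [0, 0, 0]]' --delta_rot '[[0, 0, 0], [0, 0, 0], [0, 0, 0], [0, 0, 0], [0, 0, 0]]'

```text
time: 13.0
ee_pos: [0.4641, -0.3036, 0.0782]
eef_rot: [0.761, 0.649, 0.0, 0.0]
ft_force: [0.7, 0.7, 0.4]
width: 0.0479
grip_force: 0.0
```

Request:
play_rows --claw '[0, 0, 0, 0, 0, 0]' --delta_pos '[[0, 0, -0.1], [0, 0, -0.18], [0, 0, -0.2], [0, 0, -0.2], [0, 0, -0.18], [0, 0, 0]]' --delta_rot '[[0, 0, 0], [0, 0, 0], [0, 0, 0], [0, 0, 0], [0, 0, 0], [0, 0, 0]]'

```text
time: 13.6
ee_pos: [0.4655, -0.3052, 0.255]
eef_rot: [0.761, 0.649, 0.002, 0.003]
ft_force: [-0.4, -1.0, -1.4]
width: 0.0857
grip_force: 0.0
```

Request:
play_rows --claw '[0, 0, 0, 0, 0, 0, 0]' --delta_pos '[[0.206, -0.0154, 0], [0.206, -0.0154, 0], [0.206, -0.0154, 0], [0.206, -0.0154, 0], [0.206, -0.0154, 0], [0.206, -0.0154, 0], [0.206, -0.0154, 0]]' --delta_rot '[[0, 0, 0], [0, 0, 0], [0, 0, 0], [0, 0, 0], [0, 0, 0], [0, 0, 0], [0, 0, 0]]'

```text
time: 14.3
ee_pos: [0.4877, -0.0139, 0.2499]
eef_rot: [0.761, 0.649, 0.0, -0.0]
ft_force: [0.6, 0.0, -0.0]
width: 0.0873
grip_force: 0.0
```

```bash
python3 - <<'E'
from h import *
snap('top','top1')
i=cv2.imread('pics/top1.png')
cv2.imwrite('pics/t1c.png',cv2.resize(i[250:310,415:505],None,fx=5,fy=5,interpolation=cv2.INTER_CUBIC))
s=r.read_state();print(s['joint_positions'].round(2)); mv([.506,.2275,.25],np.radians(88))
E
```

```text
[-0.58 -0.01  0.5   1.79  0.    1.35 -0.23]
tcp [ 0.488  -0.0062  0.2495]
q [ 7.581e-01  6.521e-01  5.000e-04 -1.100e-03]
yawy -8.6
dpos/0.2 [ 1.1689e+00 -8.5700e-02  3.0000e-04]
rv/pi [-8.000e-04 -3.000e-04  4.633e-01]
deg 83.4
q7 -0.226 w 0.0866 t 14.35
```

Request:
play_rows --claw '[0, 0, 0, 0, 0, 0]' --delta_pos '[[0.206, -0.0154, 0], [0.206, -0.0154, 0], [0.206, -0.0154, 0], [0.206, -0.0154, 0], [0.206, -0.0154, 0], [0.206, -0.0154, 0]]' --delta_rot '[[0, 0, 0], [0, 0, 0], [0, 0, 0], [0, 0, 0], [0, 0, 0], [0, 0, 0]]'

```text
time: 14.95
ee_pos: [0.5085, 0.2328, 0.2497]
eef_rot: [0.761, 0.649, -0.0, -0.0]
ft_force: [0.5, 0.3, 0.5]
width: 0.0866
grip_force: 0.0
```

Request:
play_rows --claw '[0, 0, 0, 0, 0, 0]' --delta_pos '[[0, 0, 0], [0, 0, 0], [0, 0, 0], [0, 0, 0], [0, 0, 0], [0, 0, 0]]' --delta_rot '[[0, 0, -0.045], [0, 0, -0.045], [0, 0, -0.045], [0, 0, -0.045], [0, 0, -0.045], [0, 0, -0.045]]'

```text
time: 15.55
ee_pos: [0.5086, 0.2311, 0.2496]
eef_rot: [0.424, 0.906, -0.0, -0.0]
ft_force: [-0.9, 0.2, 0.8]
width: 0.0871
grip_force: 0.0
```

Request:
play_rows --claw '[0.45, 0.45, 0.45, 0.45, 0.45, 0.45, 0.45]' --delta_pos '[[0, 0, 0], [0, 0, 0], [0, 0, 0], [0, 0, 0], [0, 0, 0], [0, 0, 0], [0, 0, 0]]' --delta_rot '[[0, 0, -0.045], [0, 0, -0.045], [0, 0, -0.045], [0, 0, -0.045], [0, 0, -0.045], [0, 0, -0.045], [0, 0, 0]]'

```text
time: 16.25
ee_pos: [0.5086, 0.2311, 0.2496]
eef_rot: [0.015, 1.0, -0.0, -0.0]
ft_force: [0.0, -0.5, -0.0]
width: 0.0487
grip_force: 0.0
```

```bash
python3 - <<'E'
from h import *
snap('wrist','w3')
s=r.read_state();print(s['joint_positions'].round(2)); mv([.506,.2275,.25],np.radians(88))
a=cv2.imread('pics/w3.png');b=cv2.imread('pics/t1c.png')
a[0:200,0:300]=cv2.resize(b,(300,200)); cv2.imwrite('pics/w3m.png',a)
E
```

```text
[-0.67  0.17  0.19  1.61 -0.03  1.37  1.05]
tcp [0.5086 0.2311 0.2497]
q [ 1.790e-02  9.998e-01 -1.000e-04 -3.000e-04]
yawy 87.95
dpos/0.2 [ 0.0126 -0.0183 -0.0014]
rv/pi [-0.     -0.0002 -0.0003]
deg 0.1
q7 1.053 w 0.0488 t 16.3
```

View pics/w3m.png

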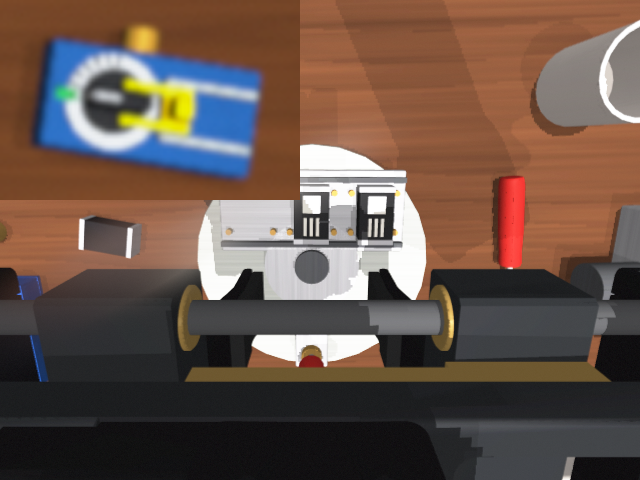

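The inset confirms the lock is home over the knob. The finished housings are at about (312,215) and (376,215), nest 2 is empty on the left, and the bolt is at (312,267). I'll get precise positions of the pins and the black tops.

```bash
python3 - <<'E'
from h import *
i=cv2.imread('pics/w3.png');hsv=cv2.cvtColor(i,cv2.COLOR_BGR2HSV)
b=((hsv[...,0]>12)&(hsv[...,0]<32)&(hsv[...,1]>110)&(hsv[...,2]>120)).astype(np.uint8); b[:170]=0;b[250:]=0;b[:,:205]=0;b[:,405:]=0
n,l,st,c=cv2.connectedComponentsWithStats(b)
for k in range(1,n):
    if 5<st[k,4]<120: print('pin',st[k],c[k].round(1),px('w3',*c[k],.048)[:2].round(4))
d=(hsv[...,2]<75).astype(np.uint8); d[:180]=0;d[242:]=0;d[:,:285]=0;d[:,400:]=0
n,l,st,c=cv2.connectedComponentsWithStats(d)
for k in range(1,n):
    if st[k,4]>60: print('dark',st[k],c[k].round(1))
E
```

```text
pin [223 190   6   5  25] [226.  192.1] [0.4862 0.1419]
pin [269 191   5   4  15] [271.3 192.3] [0.4877 0.1865]
pin [287 191   5   4  17] [288.6 192.5] [0.4884 0.2036]
pin [332 190   5   5  20] [333.7 192.2] [0.4893 0.248 ]
pin [349 190   5   6  23] [350.9 192.3] [0.49   0.2649]
pin [395 191   5   5  19] [396.9 193.3] [0.4923 0.3103]
pin [270 229   6   6  26] [272.5 231.5] [0.5275 0.1854]
pin [287 229   5   6  27] [289.1 231.4] [0.5279 0.2021]
pin [331 229   5   6  25] [333.2 231.6] [0.5294 0.2468]
pin [348 229   5   6  25] [350.1 231.8] [0.5301 0.2639]
pin [393 229   4   6  19] [394.5 232.1] [0.5317 0.3088]
dark [ 356  191   38   49 1037] [373.7 218.1]
dark [294 204  35  35 674] [310.6 224.1]
```

Request:
play_rows --claw '[0.42, 0.42, 0.42, 0.42, 0.42, 0.42, 0.42, 0.42]' --delta_pos '[[-0.002, -0.0355, 0], [0, 0, 0.19], [0, 0, 0.19], [0, 0, 0.19], [0, 0, 0.19], [0, 0, 0.17], [0, 0, 0.06], [0, 0, 0]]' --delta_rot '[[0, 0, 0], [0, 0, 0], [0, 0, 0], [0, 0, 0], [0, 0, 0], [0, 0, 0], [0, 0, 0], [0, 0, 0]]'

```text
time: 17.1
ee_pos: [0.5081, 0.2234, 0.0511]
eef_rot: [0.017, 1.0, -0.001, -0.001]
ft_force: [0.5, -0.5, 0.7]
width: 0.0502
grip_force: 0.0
```

Request:
play_rows --claw '[1, 1, 1, 1, 1, 1]' --delta_pos '[[0, 0, 0], [0, 0, 0], [0, 0, 0], [0, 0, 0], [0, 0, 0], [0, 0, 0]]' --delta_rot '[[0, 0, 0], [0, 0, 0], [0, 0, 0], [0, 0, 0], [0, 0, 0], [0, 0, 0]]' --squeeze 30

```text
time: 17.7
ee_pos: [0.5098, 0.225, 0.0539]
eef_rot: [0.016, 1.0, 0.001, 0.001]
ft_force: [-1.0, 0.8, 7.9]
width: 0.0337
grip_force: 30.0
```

```bash
python3 - <<'E'
from h import *
s=r.read_state();print(s['ft_force'],s['grip_force'],s['torque'])
mv([.5088,.224,.048],np.radians(88))
snap('wrist','w4')
E
```

```text
[-1.00609253  0.81645808  7.94457542] 30.00323385000229 [ 0.08621717  0.16479011 -0.03786924]
tcp [0.5098 0.225  0.0539]
q [1.630e-02 9.999e-01 9.000e-04 1.100e-03]
yawy 88.13
dpos/0.2 [ 0.0051 -0.005   0.0294]
rv/pi [0.0006 0.0007 0.0007]
deg 0.2
q7 1.097 w 0.0337 t 17.7
```

Request:
play_rows --claw '[1, 1, 1, 1, 1, 1]' --delta_pos '[[0, 0, -0.06], [0, 0, -0.15], [0, 0, -0.18], [0, 0, -0.18], [0, 0, -0.18], [0, 0, 0]]' --delta_rot '[[0, 0, 0], [0, 0, 0], [0, 0, 0], [0, 0, 0], [0, 0, 0], [0, 0, 0]]'

```text
time: 18.35
ee_pos: [0.5111, 0.225, 0.2084]
eef_rot: [0.017, 1.0, 0.002, 0.004]
ft_force: [0.2, 0.0, -1.0]
width: 0.0333
grip_force: 30.0
```

Request:
play_rows --claw '[1, 1, 1, 1, 1]' --delta_pos '[[-0.0847, -0.2112, 0], [-0.0847, -0.2112, 0], [-0.0847, -0.2112, 0], [-0.0847, -0.2112, 0], [-0.0847, -0.2112, 0]]' --delta_rot '[[0, 0, 0], [0, 0, 0], [0, 0, 0], [0, 0, 0], [0, 0, 0]]'

```text
time: 18.85
ee_pos: [0.5866, 0.0085, 0.2023]
eef_rot: [0.016, 1.0, 0.0, -0.0]
ft_force: [0.8, 0.4, -0.7]
width: 0.0335
grip_force: 30.0
```

Request:
play_rows --claw '[1, 1, 1, 1, 1, 1]' --delta_pos '[[-0.0847, -0.2112, 0], [-0.0847, -0.2112, 0], [-0.0847, -0.2112, 0], [-0.0847, -0.2112, 0], [0, 0, 0], [0, 0, 0]]' --delta_rot '[[0, 0, 0], [0, 0, 0], [0, 0, 0], [0, 0, 0], [0, 0, 0], [0, 0, 0]]'

```text
time: 19.45
ee_pos: [0.6482, -0.1623, 0.2016]
eef_rot: [0.018, 1.0, -0.0, -0.001]
ft_force: [-0.1, 0.7, -0.9]
width: 0.0336
grip_force: 30.0
```

```bash
python3 - <<'E'
from h import *
s=r.read_state();print(s['ft_force'],s['grip_force'],s['joint_positions'].round(2))
mv([.65,-.16,.02],np.radians(88))
E
```

```text
[-0.0619891   0.67898731 -0.85353768] 29.999351799488068 [-0.12  0.46  0.42  1.38 -0.19  1.34  1.84]
tcp [ 0.6482 -0.1623  0.2016]
q [ 1.770e-02  9.998e-01 -1.000e-04 -7.000e-04]
yawy 87.97
dpos/0.2 [-0.0098  0.0121  0.9079]
rv/pi [-0.0001 -0.0005 -0.0002]
deg 0.1
q7 1.839 w 0.0336 t 19.45
```

Request:
play_rows --claw '[1, 1, 1, 1, 1, 1, 1]' --delta_pos '[[0, 0, 0.2], [0, 0, 0.2], [0, 0, 0.2], [0, 0, 0.15], [0, 0, 0.1], [0, 0, 0.05], [0, 0, 0]]' --delta_rot '[[0, 0, 0], [0, 0, 0], [0, 0, 0], [0, 0, 0], [0, 0, 0], [0, 0, 0], [0, 0, 0]]'

```text
time: 20.15
ee_pos: [0.6481, -0.1592, 0.0212]
eef_rot: [0.016, 1.0, 0.0, -0.001]
ft_force: [0.2, -0.2, -0.8]
width: 0.0339
grip_force: 30.0
```

Request:
play_rows --claw '[0.42, 0.42, 0.42, 0.42, 0.42, 0.42, 0.42, 0.42]' --delta_pos '[[0, 0, 0], [0, 0, 0], [0, 0, 0], [0, 0, -0.2], [0, 0, -0.22], [0, 0, -0.22], [0, 0, -0.22], [0, 0, -0.04]]' --delta_rot '[[0, 0, 0], [0, 0, 0], [0, 0, 0], [0, 0, 0], [0, 0, 0], [0, 0, 0], [0, 0, 0], [0, 0, 0]]'

```text
time: 20.95
ee_pos: [0.6512, -0.1618, 0.2094]
eef_rot: [0.017, 1.0, -0.001, 0.005]
ft_force: [0.3, -0.1, 0.4]
width: 0.0502
grip_force: 0.0
```

Request:
play_rows --claw '[0.42, 0.42, 0.42, 0.42, 0.42]' --delta_pos '[[0.0764, 0.222, 0], [0.0764, 0.222, 0], [0.0764, 0.222, 0], [0.0764, 0.222, 0], [0.0764, 0.222, 0]]' --delta_rot '[[0, 0, 0], [0, 0, 0], [0, 0, 0], [0, 0, 0], [0, 0, 0]]'

```text
time: 21.45
ee_pos: [0.5789, 0.0653, 0.2025]
eef_rot: [0.016, 1.0, 0.0, 0.0]
ft_force: [0.3, 0.1, -0.2]
width: 0.0506
grip_force: 0.0
```

Request:
play_rows --claw '[0.42, 0.42, 0.42, 0.42, 0.42, 0.42]' --delta_pos '[[0.0764, 0.222, 0], [0.0764, 0.222, 0], [0.0764, 0.222, 0], [0.0764, 0.222, 0], [0.0764, 0.222, 0], [0, 0, 0]]' --delta_rot '[[0, 0, 0], [0, 0, 0], [0, 0, 0], [0, 0, 0], [0, 0, 0], [0, 0, 0]]'

```text
time: 22.05
ee_pos: [0.5069, 0.2957, 0.2021]
eef_rot: [0.011, 1.0, 0.002, -0.001]
ft_force: [-0.2, -0.5, -0.1]
width: 0.0505
grip_force: 0.0
```

```bash
python3 - <<'E'
from h import *
snap('wrist','w5')
i=cv2.imread('pics/w5.png');hsv=cv2.cvtColor(i,cv2.COLOR_BGR2HSV)
b=((hsv[...,0]>12)&(hsv[...,0]<32)&(hsv[...,1]>110)&(hsv[...,2]>120)).astype(np.uint8)
n,l,st,c=cv2.connectedComponentsWithStats(b)
for k in range(1,n):
    if 5<st[k,4]<120 and st[k,1]<260: print('pin',st[k],px('w5',*c[k],.048)[:2].round(4))
mv([.511,.287,.05],np.radians(88.1))
E
```

```text
pin [136 201   5   5  12] [0.4862 0.1428]
pin [330 202   3   4   7] [0.4903 0.308 ]
pin [260 245   5   7  27] [0.5296 0.2464]
pin [279 246   5   7  28] [0.5302 0.2634]
pin [329 246   5   7  26] [0.5315 0.3079]
tcp [0.5088 0.2917 0.2021]
q [ 1.320e-02  9.999e-01  6.000e-04 -3.000e-04]
yawy 88.49
dpos/0.2 [-0.0122 -0.0242  0.7605]
rv/pi [ 0.0004 -0.0002  0.0022]
deg 0.4
q7 0.986 w 0.0508 t 22.1
```

Request:
play_rows --claw '[0.42, 0.42, 0.42, 0.42, 0.42, 0.42, 0.42]' --delta_pos '[[-0.008, -0.024, 0], [0, 0, 0.2], [0, 0, 0.2], [0, 0, 0.2], [0, 0, 0.1], [0, 0, 0.055], [0, 0, 0]]' --delta_rot '[[0, 0, 0], [0, 0, 0], [0, 0, 0], [0, 0, 0], [0, 0, 0], [0, 0, 0], [0, 0, 0]]'

```text
time: 22.8
ee_pos: [0.5121, 0.2808, 0.05]
eef_rot: [0.018, 1.0, -0.001, -0.001]
ft_force: [-0.1, -0.5, -0.3]
width: 0.0501
grip_force: 0.0
```

Request:
play_rows --claw '[1, 1, 1, 1, 1, 1]' --delta_pos '[[0, 0, 0], [0, 0, 0], [0, 0, 0], [0, 0, 0], [0, 0, 0], [0, 0, 0]]' --delta_rot '[[0, 0, 0], [0, 0, 0], [0, 0, 0], [0, 0, 0], [0, 0, 0], [0, 0, 0]]'

```text
time: 23.4
ee_pos: [0.5118, 0.2854, 0.0524]
eef_rot: [0.015, 1.0, 0.002, 0.0]
ft_force: [-2.3, 6.1, 1.1]
width: 0.0336
grip_force: 30.0
```

Request:
play_rows --claw '[1, 1, 1, 1, 1, 1]' --delta_pos '[[0, 0, -0.06], [0, 0, -0.15], [0, 0, -0.18], [0, 0, -0.18], [0, 0, -0.18], [0, 0, 0]]' --delta_rot '[[0, 0, 0], [0, 0, 0], [0, 0, 0], [0, 0, 0], [0, 0, 0], [0, 0, 0]]'

```text
time: 24.0
ee_pos: [0.5144, 0.2841, 0.2075]
eef_rot: [0.017, 1.0, 0.003, 0.004]
ft_force: [0.4, 0.7, -0.7]
width: 0.0338
grip_force: 30.0
```

```bash
python3 - <<'E'
from h import *
s=r.read_state();print(s['ft_force'],s['grip_force'],s['joint_positions'].round(2))
mv([.65,-.25,.2],np.radians(88))
E
```

```text
[ 0.44531795  0.69354076 -0.67780031] 29.992682933807373 [-0.75  0.25  0.2   1.61 -0.05  1.28  1.  ]
tcp [0.5144 0.2841 0.2075]
q [0.0166 0.9999 0.0027 0.0037]
yawy 88.1
dpos/0.2 [-0.766  -2.6465  0.0285]
rv/pi [0.0017 0.0023 0.0005]
deg 0.5
q7 0.995 w 0.0338 t 24.0
```

Request:
play_rows --claw '[1, 1, 1, 1, 1, 1]' --delta_pos '[[-0.0638, -0.2195, 0], [-0.0638, -0.2195, 0], [-0.0638, -0.2195, 0], [-0.0638, -0.2195, 0], [-0.0638, -0.2195, 0], [-0.0638, -0.2195, 0]]' --delta_rot '[[0, 0, 0], [0, 0, 0], [0, 0, 0], [0, 0, 0], [0, 0, 0], [0, 0, 0]]'

```text
time: 24.6
ee_pos: [0.58, 0.0153, 0.2014]
eef_rot: [0.016, 1.0, 0.0, 0.0]
ft_force: [0.3, 1.2, -0.5]
width: 0.0333
grip_force: 30.0
```

Request:
play_rows --claw '[1, 1, 1, 1, 1, 1, 1]' --delta_pos '[[-0.0638, -0.2195, 0], [-0.0638, -0.2195, 0], [-0.0638, -0.2195, 0], [-0.0638, -0.2195, 0], [-0.0638, -0.2195, 0], [-0.0638, -0.2195, 0], [0, 0, 0]]' --delta_rot '[[0, 0, 0], [0, 0, 0], [0, 0, 0], [0, 0, 0], [0, 0, 0], [0, 0, 0], [0, 0, 0]]'

```text
time: 25.3
ee_pos: [0.6459, -0.2568, 0.2004]
eef_rot: [0.021, 1.0, -0.002, -0.001]
ft_force: [-0.9, 0.1, -1.2]
width: 0.0338
grip_force: 30.0
```

Request:
play_rows --claw '[1, 1, 1, 1, 1, 1, 1]' --delta_pos '[[0, 0, 0.2], [0, 0, 0.2], [0, 0, 0.2], [0, 0, 0.15], [0, 0, 0.1], [0, 0, 0.05], [0, 0, 0]]' --delta_rot '[[0, 0, 0], [0, 0, 0], [0, 0, 0], [0, 0, 0], [0, 0, 0], [0, 0, 0], [0, 0, 0]]'

```text
time: 26.0
ee_pos: [0.6471, -0.2479, 0.02]
eef_rot: [0.016, 1.0, 0.0, -0.001]
ft_force: [0.2, 0.1, -0.0]
width: 0.0336
grip_force: 30.0
```

Request:
play_rows --claw '[0.42, 0.42, 0.42, 0.2, 0, 0, 0, 0]' --delta_pos '[[0, 0, 0], [0, 0, 0], [0, 0, 0], [0, 0, -0.2], [0, 0, -0.22], [0, 0, -0.22], [0, 0, -0.22], [0, 0, -0.22]]' --delta_rot '[[0, 0, 0], [0, 0, 0], [0, 0, 0], [0, 0, 0], [0, 0, 0], [0, 0, 0], [0, 0, 0], [0, 0, 0]]'

```text
time: 26.8
ee_pos: [0.6477, -0.2484, 0.2401]
eef_rot: [0.016, 1.0, -0.0, 0.001]
ft_force: [0.5, -0.1, -0.2]
width: 0.082
grip_force: 0.0
```

Request:
play_rows --claw '[0, 0, 0, 0, 0, 0, 0, 0]' --delta_pos '[[0.078, 0.232, 0], [0.078, 0.232, 0], [0.078, 0.232, 0], [0.078, 0.232, 0], [0.078, 0.232, 0], [0, 0, 0], [0, 0, 0], [0, 0, 0]]' --delta_rot '[[0, 0, 0], [0, 0, 0], [0, 0, 0], [0, 0, 0], [0, 0, 0], [0, 0, 0], [0, 0, 0], [0, 0, 0]]'

```text
time: 27.6
ee_pos: [0.5777, -0.0152, 0.2378]
eef_rot: [0.017, 1.0, -0.0, 0.001]
ft_force: [-0.3, -1.8, 0.1]
width: 0.0871
grip_force: 0.0
```

```bash
python3 - <<'E'
from h import *
snap('wrist','w6')
mv([.5345,.0016,.2],np.radians(88))
E
```

```text
tcp [ 0.5777 -0.0156  0.2376]
q [ 1.750e-02  9.998e-01 -2.000e-04  4.000e-04]
yawy 87.99
dpos/0.2 [0.2192 0.0784 0.188 ]
rv/pi [-0.0001  0.0002 -0.    ]
deg 0.0
q7 1.556 w 0.0871 t 27.65
```

View pics/w6.png

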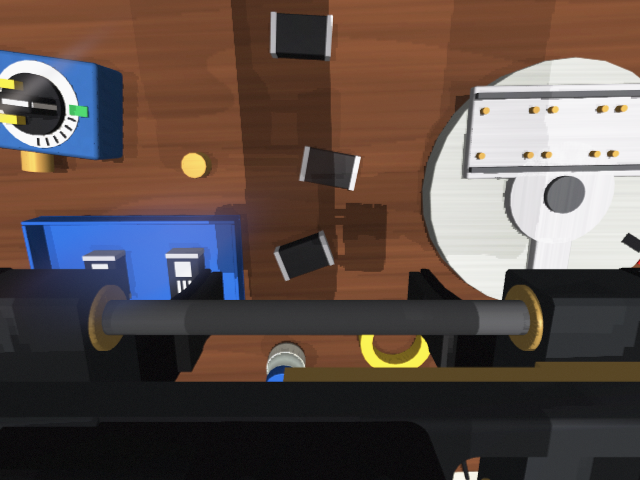

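The view shows both nest rows empty and both finished housings in the tray. The blanks are at (301,36), (330,168) and (304,256).

```bash
cat >> h.py <<'E'
def blank(name,u,v,hw=48,z=.014,save=None):
    i=cv2.imread(f'pics/{name}.png');hsv=cv2.cvtColor(i,cv2.COLOR_BGR2HSV)
    m=(((hsv[...,1]<95)|(hsv[...,2]<40))).astype(np.uint8); k=np.zeros_like(m);k[max(0,v-hw):v+hw,max(0,u-hw):u+hw]=1; m*=k
    m=cv2.morphologyEx(m,cv2.MORPH_OPEN,np.ones((3,3)))
    n,l,st,c=cv2.connectedComponentsWithStats(m); j=l[v,u]
    pts=np.argwhere(l==j)[:,::-1]
    w=np.array([px(name,*p,z)[:2] for p in pts],np.float32)*1000
    (cx,cy),(a,b),an=cv2.minAreaRect(w)
    if a<b: an+=90; a,b=b,a
    print('blank',round(cx/1000,4),round(cy/1000,4),'LxW',round(a,1),round(b,1),'long axis deg',round(an,1),st[j])
E
python3 - <<'E'
from h import *
for p in((301,36),(330,168),(304,256)): blank('w6',*p)
i=cv2.imread('pics/w6.png');hsv=cv2.cvtColor(i,cv2.COLOR_BGR2HSV)
b=((hsv[...,0]>12)&(hsv[...,0]<32)&(hsv[...,1]>110)&(hsv[...,2]>120)).astype(np.uint8);b[:,:460]=0
n,l,st,c=cv2.connectedComponentsWithStats(b)
for k in range(1,n):
    if 5<st[k,4]<120: print('pin',px('w6',*c[k],.048)[:2].round(4))
E
```

```text
blank 0.4134 -0.0255 LxW 58.7 39.4 long axis deg 84.6 [ 269   11   64   50 2771]
blank 0.5371 -0.0015 LxW 58.9 36.3 long axis deg 77.7 [ 299  146   62   45 1964]
blank 0.6305 -0.0319 LxW 60.2 41.2 long axis deg 108.3 [ 274  231   60   50 1871]
pin [0.4898 0.2633]
pin [0.4886 0.1846]
pin [0.4889 0.2013]
pin [0.4897 0.2462]
pin [0.4877 0.1395]
pin [0.5293 0.2455]
pin [0.5297 0.2626]
pin [0.5276 0.1388]
pin [0.5283 0.1837]
pin [0.5287 0.2007]
```

```bash
python3 - <<'E'
from h import *
i=cv2.imread('pics/w4.png')
for u in(300,318,335): print(u,[int(x) for x in i[200:300:2,u].mean(1)])
print(proj('w4',[.5098-.028,.225,.064]),proj('w4',[.5098-.0305,.225,.049]))
cv2.imwrite('pics/w4c.png',cv2.resize(i[130:310,200:440],None,fx=2.5,fy=2.5,interpolation=cv2.INTER_CUBIC))
mv([0.5371,-0.0015,.12],np.radians(-12.3))
E
```

```text
300 [242, 238, 241, 238, 234, 199, 164, 97, 108, 106, 103, 100, 96, 157, 150, 151, 148, 147, 149, 165, 194, 196, 193, 194, 194, 36, 39, 39, 39, 190, 234, 234, 233, 233, 233, 234, 234, 233, 234, 234, 233, 233, 233, 233, 233, 233, 233, 222, 38, 38]
318 [255, 255, 255, 255, 255, 255, 240, 88, 167, 167, 166, 113, 113, 225, 153, 153, 147, 147, 148, 165, 193, 193, 193, 192, 192, 38, 38, 38, 39, 219, 233, 233, 233, 234, 233, 234, 233, 234, 233, 234, 234, 233, 233, 233, 233, 233, 234, 223, 37, 38]
335 [255, 255, 255, 255, 255, 255, 242, 86, 165, 165, 165, 164, 164, 234, 165, 167, 164, 166, 166, 233, 255, 255, 255, 255, 192, 36, 37, 38, 38, 117, 128, 127, 128, 128, 128, 127, 127, 121, 82, 82, 82, 82, 82, 81, 82, 81, 76, 37, 37, 38]
[317.17608564 240.92946139] [316.8101227  227.03331632]
tcp [ 0.5777 -0.0156  0.2376]
q [ 1.750e-02  9.998e-01 -2.000e-04  4.000e-04]
yawy 87.99
dpos/0.2 [0.206  0.0635 0.588 ]
rv/pi [-3.000e-04  1.000e-04 -4.428e-01]
deg 79.7
q7 1.556 w 0.0871 t 27.65
```

View pics/w4c.png

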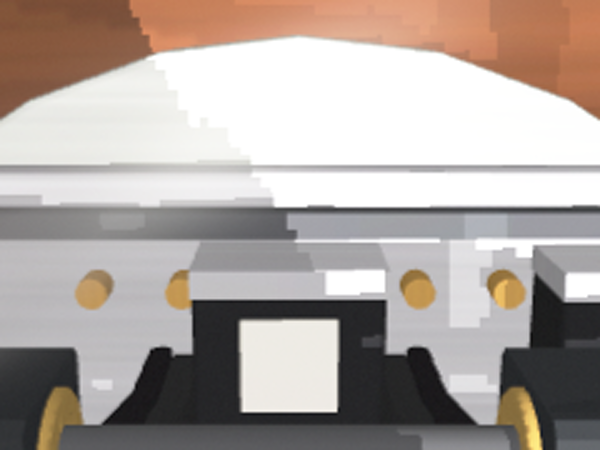

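The crop shows the gripped finished housing sitting centred between the fingers. Its aluminium/black edge is at row 250 in the full frame, which I'll use as the reference for in-hand offset. Next is the middle blank.

Request:
play_rows --claw '[0, 0, 0, 0, 0, 0, 0, 0]' --delta_pos '[[0.0515, 0.0159, 0.147], [0.0515, 0.0159, 0.147], [0.0515, 0.0159, 0.147], [0.0515, 0.0159, 0.147], [0, 0, 0], [0, 0, 0], [0, 0, 0], [0, 0, 0]]' --delta_rot '[[0, 0, 0], [0, 0, 0], [0, 0, 0], [0, 0, 0], [0, 0, 0.0464], [0, 0, 0.0464], [0, 0, 0.0464], [0, 0, 0.0464]]'

```text
time: 28.45
ee_pos: [0.5371, -0.0015, 0.1197]
eef_rot: [0.307, 0.952, -0.0, 0.0]
ft_force: [-0.8, -0.4, -0.2]
width: 0.0871
grip_force: 0.0
```

Request:
play_rows --claw '[0, 0, 0, 0, 0, 0, 0, 0]' --delta_pos '[[0, 0, 0], [0, 0, 0], [0, 0, 0], [0, 0, 0], [0, 0, 0], [0, 0, 0], [0, 0, 0], [0, 0, 0]]' --delta_rot '[[0, 0, 0.0464], [0, 0, 0.0464], [0, 0, 0.0464], [0, 0, 0.0464], [0, 0, 0.0464], [0, 0, 0.0464], [0, 0, 0.0464], [0, 0, 0.0464]]'

```text
time: 29.25
ee_pos: [0.5371, -0.0015, 0.1198]
eef_rot: [0.78, 0.625, -0.0, 0.0]
ft_force: [-0.6, 0.0, 0.3]
width: 0.0871
grip_force: 0.0
```

Request:
play_rows --claw '[0, 0, 0]' --delta_pos '[[0, 0, 0], [0, 0, 0], [0, 0, 0]]' --delta_rot '[[0, 0, 0], [0, 0, 0], [0, 0, 0]]'

```text
time: 29.55
ee_pos: [0.5368, -0.0004, 0.1196]
eef_rot: [0.777, 0.63, -0.0, 0.0]
ft_force: [0.5, -0.0, 0.3]
width: 0.0871
grip_force: 0.0
```

```bash
python3 - <<'E'
from h import *
snap('wrist','w7'); u,v=proj('w7',[.5371,-.0015,.02]).astype(int); print(u,v)
blank('w7',u,v,90)
mv([.5371,-.0015,.014],np.radians(-12.3))
print(r.read_state()['joint_positions'].round(2))
i=cv2.imread('pics/w7.png');print([int(x) for x in i[150:300:3,u].mean(1)])
E
```

```text
316 236
blank 0.5365 -0.0018 LxW 61.3 35.3 long axis deg 77.4 [ 292  194   49   80 3727]
tcp [ 5.368e-01 -3.000e-04  1.197e-01]
q [7.770e-01 6.295e-01 1.000e-04 0.000e+00]
yawy -11.98
dpos/0.2 [-0.0058  0.0024  0.5284]
rv/pi [ 0.     -0.      0.0018]
deg 0.3
q7 -0.16 w 0.0871 t 29.6
[-0.61  0.24  0.6   1.85 -0.16  1.09 -0.16]
[79, 79, 79, 79, 78, 78, 79, 77, 77, 75, 74, 80, 71, 72, 46, 90, 141, 135, 130, 24, 26, 37, 37, 36, 38, 38, 38, 38, 39, 38, 38, 37, 36, 36, 35, 33, 32, 32, 36, 113, 158, 144, 53, 57, 58, 58, 58, 57, 58, 56]
```

Request:
play_rows --claw '[0.3, 0.3, 0.4, 0.4, 0.4]' --delta_pos '[[-0.006, 0.002, 0.19], [0, 0, 0.19], [0, 0, 0.1], [0, 0, 0.048], [0, 0, 0]]' --delta_rot '[[0, 0, 0.0035], [0, 0, 0], [0, 0, 0], [0, 0, 0], [0, 0, 0]]'

```text
time: 30.1
ee_pos: [0.5363, -0.0013, 0.0133]
eef_rot: [0.781, 0.625, -0.001, -0.0]
ft_force: [0.3, 0.1, -0.1]
width: 0.0562
grip_force: 0.0
```

Request:
play_rows --claw '[1, 1, 1, 1, 1, 1, 1, 1]' --delta_pos '[[0, 0, 0], [0, 0, 0], [0, 0, 0], [0, 0, 0], [0, 0, 0], [0, 0, 0], [0, 0, 0], [0, 0, 0]]' --delta_rot '[[0, 0, 0], [0, 0, 0], [0, 0, 0], [0, 0, 0], [0, 0, 0], [0, 0, 0], [0, 0, 0], [0, 0, 0]]'

```text
time: 30.9
ee_pos: [0.5375, -0.001, 0.0149]
eef_rot: [0.781, 0.624, 0.001, 0.0]
ft_force: [-1.6, 0.7, 7.2]
width: 0.0335
grip_force: 30.0
```

Request:
play_rows --claw '[1, 1, 1, 1, 1, 1, 1]' --delta_pos '[[0, 0, -0.06], [0, 0, -0.15], [0, 0, -0.22], [0, 0, -0.22], [0, 0, -0.22], [0, 0, 0], [0, 0, 0]]' --delta_rot '[[0, 0, 0], [0, 0, 0], [0, 0, 0], [0, 0, 0], [0, 0, 0], [0, 0, 0], [0, 0, 0]]'

```text
time: 31.6
ee_pos: [0.5372, -0.0011, 0.1892]
eef_rot: [0.781, 0.624, 0.001, 0.0]
ft_force: [-0.1, -0.2, -2.0]
width: 0.0333
grip_force: 30.0
```

```bash
cat >> h.py <<'E'
def inhand(name):
    i=cv2.imread(f'pics/{name}.png').mean(2)
    s=r.read_state();M=R.from_quat(s['eef_rot']).as_matrix();t=s['ee_pos']
    for u in(300,312,324): 
        c=i[:,u]; rows=[v for v in range(225,275) if c[v-2]-c[v+2]>50]; print(u,'edge rows',rows)
    print('row for L-offset 0 at dz .008,.010,.012:',[proj(name,t+M@np.array([.028,0,-h]))[1].round(1) for h in(.008,.010,.012)],'width cols',[(int(np.where(i[265,:]<60)[0][0]))])
E
python3 - <<'E'
from h import *
snap('wrist','w8'); inhand('w8'); mv([.5098,.225,.18],np.radians(88.1))
i=cv2.imread('pics/w8.png').mean(2); print([int(x) for x in i[215:300:2,312]]); print([int(x) for x in i[270,240:400:4]])
E
```

```text
300 edge rows [244, 245, 246, 247]
312 edge rows [244, 245, 246, 247]
324 edge rows [244, 245, 246, 247]
row for L-offset 0 at dz .008,.010,.012: [np.float64(233.7), np.float64(234.8), np.float64(236.0)] width cols [0]
tcp [ 0.5365 -0.0011  0.1878]
q [ 7.811e-01  6.244e-01 -0.000e+00 -2.000e-04]
yawy -12.72
dpos/0.2 [ 1.0733 -0.3789  0.0396]
rv/pi [-2.000e-04  0.000e+00  4.399e-01]
deg 79.2
q7 -0.21 w 0.0335 t 31.65
[59, 59, 59, 58, 77, 91, 92, 90, 92, 93, 134, 135, 135, 134, 134, 98, 21, 22, 22, 23, 21, 23, 23, 21, 21, 22, 22, 19, 18, 20, 18, 17, 19, 19, 16, 19, 21, 22, 21, 22, 22, 29, 31]
[49, 49, 51, 47, 47, 18, 12, 21, 48, 49, 20, 18, 18, 18, 19, 16, 19, 17, 17, 17, 19, 19, 19, 17, 17, 19, 20, 16, 20, 52, 56, 13, 8, 53, 53, 54, 53, 52, 51, 49]
```

Request:
play_rows --claw '[1, 1, 1, 1, 1, 1, 1]' --delta_pos '[[0.1963, -0.0634, 0], [0.1963, -0.0634, 0], [0.1963, -0.0634, 0], [0.1963, -0.0634, 0], [0.1963, -0.0634, 0], [0.1963, -0.0634, 0], [0.1963, -0.0634, 0]]' --delta_rot '[[0, 0, 0], [0, 0, 0], [0, 0, 0], [0, 0, 0], [0, 0, 0], [0, 0, 0], [0, 0, 0]]'

```text
time: 32.35
ee_pos: [0.5096, 0.2876, 0.1862]
eef_rot: [0.781, 0.624, -0.002, -0.0]
ft_force: [0.4, 0.1, -1.2]
width: 0.0336
grip_force: 30.0
```

Request:
play_rows --claw '[1, 1, 1, 1, 1, 1]' --delta_pos '[[0, 0, 0], [0, 0, 0], [0, 0, 0], [0, 0, 0], [0, 0, 0], [0, 0, 0]]' --delta_rot '[[0, 0, -0.0467], [0, 0, -0.0467], [0, 0, -0.0467], [0, 0, -0.0467], [0, 0, -0.0467], [0, 0, -0.0467]]'

```text
time: 32.95
ee_pos: [0.5099, 0.2859, 0.1861]
eef_rot: [0.438, 0.899, -0.002, -0.001]
ft_force: [-0.3, 1.2, -1.4]
width: 0.0333
grip_force: 30.0
```

Request:
play_rows --claw '[1, 1, 1, 1, 1, 1, 1, 1]' --delta_pos '[[0, 0, 0], [0, 0, 0], [0, 0, 0], [0, 0, 0], [0, 0, 0], [0, 0, 0.1], [0, 0, 0], [0, 0, 0]]' --delta_rot '[[0, 0, -0.0467], [0, 0, -0.0467], [0, 0, -0.0467], [0, 0, -0.0467], [0, 0, -0.0467], [0, 0, -0.0467], [0, 0, 0], [0, 0, 0]]'

```text
time: 33.75
ee_pos: [0.5101, 0.2859, 0.1669]
eef_rot: [0.019, 1.0, -0.001, -0.001]
ft_force: [-1.1, 0.6, -0.9]
width: 0.0335
grip_force: 30.0
```

```bash
python3 - <<'E'
from h import *
snap('wrist','w9');inhand('w9'); mv([.5104,.2865,.058],np.radians(88.1))
i=cv2.imread('pics/w9.png');hsv=cv2.cvtColor(i,cv2.COLOR_BGR2HSV)
b=((hsv[...,0]>12)&(hsv[...,0]<32)&(hsv[...,1]>110)&(hsv[...,2]>120)).astype(np.uint8)
n,l,st,c=cv2.connectedComponentsWithStats(b)
for k in range(1,n):
    if 5<st[k,4]<160 and 140<st[k,1]<275: print('pin',px('w9',*c[k],.048)[:2].round(4))
E
```

```text
300 edge rows [243, 244, 245, 246, 247]
312 edge rows [243, 244, 245, 246, 247]
324 edge rows [243, 244, 245, 246, 247]
row for L-offset 0 at dz .008,.010,.012: [np.float64(241.0), np.float64(242.3), np.float64(243.6)] width cols [278]
tcp [0.5106 0.2862 0.1677]
q [ 1.840e-02  9.998e-01 -4.000e-04 -6.000e-04]
yawy 87.89
dpos/0.2 [4.000e-04 1.900e-03 5.484e-01]
rv/pi [-0.0003 -0.0004 -0.0011]
deg 0.2
q7 0.995 w 0.0335 t 33.8
pin [0.4904 0.309 ]
pin [0.5289 0.2472]
```

```bash
python3 - <<'E'
from h import *
c=r.camera('wrist');H=np.linalg.inv(np.array(c['hand_eye']));K=np.array(c['camera_matrix'])
for h in(.0071,.0101,.0103):
  for x in(.028,.027):
    q=H[:3,:3]@[x,0,-h]+H[:3,3];q=K@[q[0],-q[1],-q[2]];print(h,x,(q/q[2])[:2])
i=c['pixels'].mean(2);print([int(x) for x in i[215:260,312]])
E
sed -i '/^def inhand/,$d' h.py; tail -3 h.py
```

```text
0.0071 0.028 [319.1403533  239.02564845]
0.0071 0.027 [319.13228557 241.25601504]
0.0101 0.028 [319.20748975 240.86422375]
0.0101 0.027 [319.19916446 243.13288905]
0.0103 0.028 [319.2120541  240.98922125]
0.0103 0.027 [319.20371115 243.26048633]
[176, 178, 179, 207, 208, 210, 210, 203, 159, 144, 136, 136, 136, 134, 132, 130, 132, 133, 136, 156, 173, 173, 173, 173, 173, 172, 173, 173, 173, 164, 96, 34, 35, 33, 33, 33, 34, 32, 33, 33, 34, 32, 34, 35, 32]
    (cx,cy),(a,b),an=cv2.minAreaRect(w)
    if a<b: an+=90; a,b=b,a
    print('blank',round(cx/1000,4),round(cy/1000,4),'LxW',round(a,1),round(b,1),'long axis deg',round(an,1),st[j])
```

Request:
play_rows --claw '[1, 1, 1, 1, 1, 1, 1, 1]' --delta_pos '[[-0.013, 0.002, 0.15], [0, 0, 0.15], [0, 0, 0.1], [0, 0, 0.07], [0, 0, 0.04], [0, 0, 0.02], [0, 0, 0.02], [0, 0, 0]]' --delta_rot '[[0, 0, -0.001], [0, 0, 0], [0, 0, 0], [0, 0, 0], [0, 0, 0], [0, 0, 0], [0, 0, 0], [0, 0, 0]]'

```text
time: 34.65
ee_pos: [0.5137, 0.2869, 0.0583]
eef_rot: [0.015, 1.0, 0.0, 0.0]
ft_force: [0.5, 0.1, -1.0]
width: 0.0336
grip_force: 30.0
```

Request:
play_rows --claw '[1, 1]' --delta_pos '[[0, 0, 0], [0, 0, 0]]' --delta_rot '[[0, 0, 0], [0, 0, 0]]'

```text
time: 34.85
ee_pos: [0.5137, 0.287, 0.0586]
eef_rot: [0.015, 1.0, 0.0, 0.0]
ft_force: [0.1, 0.1, -0.2]
width: 0.0333
grip_force: 30.0
```

Request:
play_rows --claw '[0.42, 0.42, 0.42, 0.42, 0.42, 0.42, 0.42, 0.42]' --delta_pos '[[0, 0, 0], [0, 0, 0], [0, 0, 0], [0, 0, -0.08], [0, 0, -0.2], [0, 0, -0.22], [0, 0, -0.2], [0, 0, 0]]' --delta_rot '[[0, 0, 0], [0, 0, 0], [0, 0, 0], [0, 0, 0], [0, 0, 0], [0, 0, 0], [0, 0, 0], [0, 0, 0]]'

```text
time: 35.65
ee_pos: [0.516, 0.2882, 0.2043]
eef_rot: [0.015, 1.0, 0.003, 0.004]
ft_force: [-0.2, 0.3, -0.2]
width: 0.0506
grip_force: 0.0
```

```bash
python3 - <<'E'
from h import *
snap('wrist','w10')
mv([0.6305,-0.0319,.2],np.radians(18.3))
E
```

```text
tcp [0.5148 0.2876 0.2012]
q [0.0147 0.9999 0.0018 0.0022]
yawy 88.32
dpos/0.2 [-0.6249 -1.5798  0.0029]
rv/pi [0.0018 0.0005 0.389 ]
deg 70.0
q7 1.002 w 0.0505 t 35.7
```

Request:
play_rows --claw '[0, 0, 0, 0, 0, 0, 0, 0]' --delta_pos '[[-0.0796, -0.1968, 0], [-0.0796, -0.1968, 0], [-0.0796, -0.1968, 0], [-0.0796, -0.1968, 0], [-0.0796, -0.1968, 0], [-0.0796, -0.1968, 0], [-0.0796, -0.1968, 0], [-0.0796, -0.1968, 0]]' --delta_rot '[[0, 0, 0], [0, 0, 0], [0, 0, 0], [0, 0, 0], [0, 0, 0], [0, 0, 0], [0, 0, 0], [0, 0, 0]]'

```text
time: 36.5
ee_pos: [0.6314, -0.0332, 0.1967]
eef_rot: [0.015, 1.0, -0.0, -0.001]
ft_force: [1.2, 1.3, 0.8]
width: 0.0868
grip_force: 0.0
```

Request:
play_rows --claw '[0, 0, 0, 0, 0]' --delta_pos '[[0, 0, 0.08], [0, 0, 0.08], [0, 0, 0.08], [0, 0, 0.08], [0, 0, 0.05]]' --delta_rot '[[0, 0, 0.0431], [0, 0, 0.0431], [0, 0, 0.0431], [0, 0, 0.0431], [0, 0, 0.0431]]'

```text
time: 37.0
ee_pos: [0.6303, -0.0316, 0.1213]
eef_rot: [0.349, 0.937, -0.001, -0.001]
ft_force: [0.1, 0.2, -0.1]
width: 0.0869
grip_force: 0.0
```

Request:
play_rows --claw '[0, 0, 0, 0, 0, 0, 0]' --delta_pos '[[0, 0, 0], [0, 0, 0], [0, 0, 0], [0, 0, 0], [0, 0, 0], [0, 0, 0], [0, 0, 0]]' --delta_rot '[[0, 0, 0.0431], [0, 0, 0.0431], [0, 0, 0.0431], [0, 0, 0.0431], [0, 0, 0], [0, 0, 0], [0, 0, 0]]'

```text
time: 37.7
ee_pos: [0.6313, -0.0317, 0.1236]
eef_rot: [0.583, 0.812, -0.0, -0.0]
ft_force: [-0.3, 0.6, 0.9]
width: 0.0866
grip_force: 0.0
```

```bash
python3 - <<'E'
from h import *
snap('wrist','w11'); u,v=proj('w11',[.6305,-.0319,.02]).astype(int); print(u,v)
blank('w11',u,v,90)
mv([.6305,-.0319,.014],np.radians(18.3))
i=cv2.imread('pics/w11.png').mean(2);print([int(x) for x in i[150:300:3,u]])
i=cv2.imread('pics/w10.png'); j=cv2.imread('pics/w11.png')
cv2.imwrite('pics/m1.png',cv2.resize(np.vstack([i[100:300],j[100:300]]),None,fx=1.2,fy=1.2))
E
```

```text
315 233
blank 0.631 -0.0314 LxW 61.8 35.7 long axis deg 108.1 [ 293  191   49   80 3690]
tcp [ 0.6314 -0.0317  0.1238]
q [ 5.833e-01  8.123e-01 -1.000e-04 -2.000e-04]
yawy 18.64
dpos/0.2 [ 3.000e-04 -4.300e-03  5.488e-01]
rv/pi [-0.0001 -0.0001  0.0019]
deg 0.3
q7 0.511 w 0.0871 t 37.75
[139, 141, 141, 141, 143, 144, 144, 143, 141, 142, 96, 95, 94, 94, 165, 179, 254, 254, 62, 59, 57, 48, 68, 68, 68, 68, 67, 67, 68, 68, 68, 66, 66, 65, 65, 65, 65, 64, 229, 250, 212, 95, 96, 95, 96, 96, 97, 97, 98, 101]
```

View pics/m1.png

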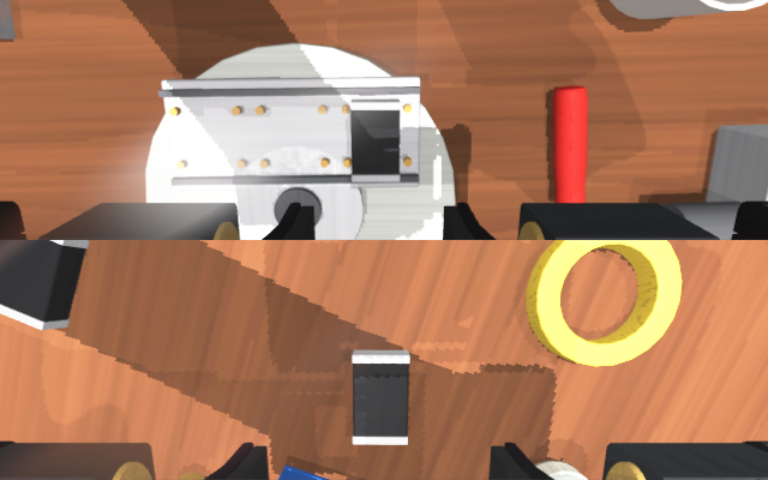

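The top panel shows the first blank in nest 0 between its pins. The bottom panel shows blank C centred under the gripper with the jar near the right finger, so I'll check that clearance.

```bash
python3 - <<'E'
from h import *
print('jar', px('w11',467,292,.062), px('top0',369,170,.062), 'tape',px('top0',322,183,.022))
E
```

```text
jar [ 0.73258481 -0.02700665  0.062     ] [ 0.76094842 -0.05299034  0.062     ] tape [0.7349626  0.07326734 0.022     ]
```

Request:
play_rows --claw '[0.4, 0.4, 0.4, 0.4, 0.4, 0.4]' --delta_pos '[[0, -0.003, 0], [0, 0, 0], [0, 0, 0], [0, 0, 0], [0, 0, 0], [0, 0, 0]]' --delta_rot '[[0, 0, 0.002], [0, 0, 0], [0, 0, 0], [0, 0, 0], [0, 0, 0], [0, 0, 0]]'

```text
time: 38.35
ee_pos: [0.631, -0.0318, 0.124]
eef_rot: [0.587, 0.81, 0.0, -0.0]
ft_force: [-0.1, 0.2, 0.2]
width: 0.054
grip_force: 0.0
```

Request:
play_rows --claw '[0.4, 0.4, 0.4, 0.4, 0.4]' --delta_pos '[[0.01, 0, 0.19], [0, 0, 0.19], [0, 0, 0.11], [0, 0, 0.0625], [0, 0, 0]]' --delta_rot '[[0, 0, 0], [0, 0, 0], [0, 0, 0], [0, 0, 0], [0, 0, 0]]'

```text
time: 38.85
ee_pos: [0.6295, -0.03, 0.0122]
eef_rot: [0.587, 0.81, -0.001, -0.001]
ft_force: [0.6, -0.4, 0.6]
width: 0.0523
grip_force: 0.0
```

Request:
play_rows --claw '[1, 1, 1, 1, 1, 1, 1]' --delta_pos '[[0, 0, 0], [0, 0, 0], [0, 0, 0], [0, 0, 0], [0, 0, 0], [0, 0, 0], [0, 0, 0]]' --delta_rot '[[0, 0, 0], [0, 0, 0], [0, 0, 0], [0, 0, 0], [0, 0, 0], [0, 0, 0], [0, 0, 0]]'

```text
time: 39.55
ee_pos: [0.6312, -0.0299, 0.0147]
eef_rot: [0.587, 0.81, 0.001, 0.001]
ft_force: [-0.8, 1.2, 5.9]
width: 0.0336
grip_force: 30.0
```

Request:
play_rows --claw '[1, 1, 1, 1, 1, 1, 1]' --delta_pos '[[0, 0, -0.06], [0, 0, -0.15], [0, 0, -0.22], [0, 0, -0.22], [0, 0, -0.22], [0, 0, 0], [0, 0, 0]]' --delta_rot '[[0, 0, 0], [0, 0, 0], [0, 0, 0], [0, 0, 0], [0, 0, 0], [0, 0, 0], [0, 0, 0]]'

```text
time: 40.25
ee_pos: [0.6307, -0.03, 0.189]
eef_rot: [0.587, 0.81, 0.001, 0.001]
ft_force: [-0.8, -0.3, -1.5]
width: 0.0336
grip_force: 30.0
```

```bash
cat >> h.py <<'E'
def inhand(name,h):
    c=snap('wrist',name);H=np.linalg.inv(np.array(c['hand_eye']));K=np.array(c['camera_matrix'])
    def f(x):
        q=H[:3,:3]@[x,0,-h]+H[:3,3];q=K@[q[0],-q[1],-q[2]];return (q/q[2])[1]
    i=c['pixels'].mean(2)[:,306:320].mean(1)
    print('Al/black rows',[v for v in range(225,275) if i[v-2]-i[v+2]>45]); print('expect top edge row',f(.028),'px/mm',f(.027)-f(.028)); print([int(x) for x in i[215:262]])
E
python3 - <<'E'
from h import *
inhand('w12',.0075); mv([.5098,.225,.17],np.radians(88.1))
E
```

```text
Al/black rows [246, 247, 248, 249]
expect top edge row 234.81189435791865 px/mm 2.2488434110771607
[53, 53, 53, 53, 53, 53, 53, 53, 53, 63, 95, 96, 95, 96, 95, 94, 93, 93, 95, 95, 97, 113, 125, 125, 127, 130, 129, 128, 128, 126, 125, 121, 91, 20, 21, 21, 21, 21, 21, 21, 21, 20, 21, 21, 21, 20, 21]
tcp [ 0.63   -0.0299  0.1875]
q [ 5.867e-01  8.098e-01  1.000e-04 -2.000e-04]
yawy 18.15
dpos/0.2 [ 1.3981 -0.1744  0.088 ]
rv/pi [ 1.000e-04 -1.000e-04 -3.886e-01]
deg 70.0
q7 0.477 w 0.0336 t 40.3
```

Request:
play_rows --claw '[1, 1, 1, 1, 1, 1, 1]' --delta_pos '[[0.1993, -0.0241, 0], [0.1993, -0.0241, 0], [0.1993, -0.0241, 0], [0.1993, -0.0241, 0], [0.1993, -0.0241, 0], [0.1993, -0.0241, 0], [0.1993, -0.0241, 0]]' --delta_rot '[[0, 0, 0], [0, 0, 0], [0, 0, 0], [0, 0, 0], [0, 0, 0], [0, 0, 0], [0, 0, 0]]'

```text
time: 41.0
ee_pos: [0.5096, 0.2257, 0.1862]
eef_rot: [0.587, 0.81, -0.001, -0.0]
ft_force: [1.5, 0.1, -1.6]
width: 0.0336
grip_force: 30.0
```

Request:
play_rows --claw '[1, 1, 1, 1, 1]' --delta_pos '[[0, 0, 0], [0, 0, 0], [0, 0, 0], [0, 0, 0], [0, 0, 0]]' --delta_rot '[[0, 0, -0.0432], [0, 0, -0.0432], [0, 0, -0.0432], [0, 0, -0.0432], [0, 0, -0.0432]]'

```text
time: 41.5
ee_pos: [0.5105, 0.2243, 0.186]
eef_rot: [0.281, 0.96, -0.001, -0.001]
ft_force: [-0.5, 0.1, -0.5]
width: 0.0338
grip_force: 30.0
```

Request:
play_rows --claw '[1, 1, 1, 1, 1, 1, 1, 1]' --delta_pos '[[0, 0, 0], [0, 0, 0], [0, 0, 0], [0, 0, 0], [0, 0, 0.15], [0, 0, 0.15], [0, 0, 0], [0, 0, 0]]' --delta_rot '[[0, 0, -0.0432], [0, 0, -0.0432], [0, 0, -0.0432], [0, 0, -0.0432], [0, 0, 0], [0, 0, 0], [0, 0, 0], [0, 0, 0]]'

```text
time: 42.3
ee_pos: [0.5108, 0.2243, 0.1271]
eef_rot: [0.016, 1.0, -0.001, -0.001]
ft_force: [0.9, -0.1, 0.5]
width: 0.0335
grip_force: 30.0
```

```bash
python3 - <<'E'
from h import *
inhand('w13',.0073); mv([.5110,.2248,.058],np.radians(88.1))
print([np.array(r.camera('wrist')['hand_eye'])[:3,3].round(4) for _ in range(2)])
E
```

```text
Al/black rows [245, 246, 247, 248, 249]
expect top edge row 239.16012700346866 px/mm 2.2328608837657384
[179, 179, 177, 177, 178, 180, 180, 181, 181, 173, 136, 138, 137, 139, 139, 136, 136, 136, 138, 138, 142, 163, 181, 181, 181, 180, 180, 180, 180, 180, 180, 171, 100, 35, 35, 35, 35, 35, 35, 35, 34, 35, 35, 34, 35, 35, 35]
tcp [0.5116 0.2247 0.1282]
q [ 1.640e-02  9.999e-01 -1.000e-04 -0.000e+00]
yawy 88.12
dpos/0.2 [0.003  0.0005 0.351 ]
rv/pi [-0.     -0.      0.0001]
deg 0.0
q7 1.131 w 0.0338 t 42.35
[array([ 0.0695, -0.0016, -0.1611]), array([ 0.0695, -0.0016, -0.1611])]
```

Request:
play_rows --claw '[1, 1, 1, 1, 1, 1, 1]' --delta_pos '[[0.002, 0, 0.12], [0, 0, 0.1], [0, 0, 0.06], [0, 0, 0.04], [0, 0, 0.02], [0, 0, 0.01], [0, 0, 0]]' --delta_rot '[[0, 0, 0], [0, 0, 0], [0, 0, 0], [0, 0, 0], [0, 0, 0], [0, 0, 0], [0, 0, 0]]'

```text
time: 43.15
ee_pos: [0.5113, 0.2249, 0.0579]
eef_rot: [0.016, 1.0, 0.0, 0.0]
ft_force: [-0.4, -0.5, -0.3]
width: 0.0334
grip_force: 30.0
```

Request:
play_rows --claw '[1, 1]' --delta_pos '[[0, 0, 0], [0, 0, 0]]' --delta_rot '[[0, 0, 0], [0, 0, 0]]'

```text
time: 43.35
ee_pos: [0.5113, 0.2249, 0.058]
eef_rot: [0.016, 1.0, 0.0, 0.0]
ft_force: [-0.6, 0.2, -0.9]
width: 0.0338
grip_force: 30.0
```

Request:
play_rows --claw '[0.42, 0.42, 0.42, 0.42, 0.42, 0.42, 0.42, 0.42]' --delta_pos '[[0, 0, 0], [0, 0, 0], [0, 0, 0], [0, 0, -0.08], [0, 0, -0.2], [0, 0, -0.22], [0, 0, -0.2], [0, 0, 0]]' --delta_rot '[[0, 0, 0], [0, 0, 0], [0, 0, 0], [0, 0, 0], [0, 0, 0], [0, 0, 0], [0, 0, 0], [0, 0, 0]]'

```text
time: 44.15
ee_pos: [0.5136, 0.2258, 0.2034]
eef_rot: [0.017, 1.0, 0.003, 0.004]
ft_force: [-0.2, 0.0, 0.2]
width: 0.0503
grip_force: 0.0
```

```bash
python3 - <<'E'
from h import *
snap('wrist','w14')
E
```

Request:
play_rows --claw '[0.2, 0.2, 0.2, 0.2, 0.2, 0.2, 0.2, 0.2]' --delta_pos '[[0.0747, -0.2112, 0], [0.0747, -0.2112, 0], [0.0747, -0.2112, 0], [0.0747, -0.2112, 0], [0.0747, -0.2112, 0], [0.0747, -0.2112, 0], [0, 0, 0], [0, 0, 0]]' --delta_rot '[[0, 0, 0], [0, 0, 0], [0, 0, 0], [0, 0, 0], [0, 0, 0], [0, 0, 0], [0, 0, 0.0472], [0, 0, 0.0472]]'

```text
time: 45.0
ee_pos: [0.4122, -0.0266, 0.1966]
eef_rot: [0.168, 0.986, 0.0, -0.001]
ft_force: [0.7, 1.0, -0.2]
width: 0.0696
grip_force: 0.0
```

Request:
play_rows --claw '[0.2, 0.2, 0.2, 0.2, 0.2]' --delta_pos '[[0, 0, 0.08], [0, 0, 0.08], [0, 0, 0.08], [0, 0, 0.08], [0, 0, 0.08]]' --delta_rot '[[0, 0, 0.0472], [0, 0, 0.0472], [0, 0, 0.0472], [0, 0, 0.0472], [0, 0, 0.0472]]'

```text
time: 45.5
ee_pos: [0.4122, -0.0257, 0.1158]
eef_rot: [0.513, 0.859, -0.001, -0.001]
ft_force: [-0.4, -0.1, -0.7]
width: 0.0695
grip_force: 0.0
```

Request:
play_rows --claw '[0.2, 0.2, 0.2, 0.2, 0.2, 0.2, 0.2]' --delta_pos '[[0, 0, 0], [0, 0, 0], [0, 0, 0], [0, 0, 0], [0, 0, 0], [0, 0, 0], [0, 0, 0]]' --delta_rot '[[0, 0, 0.0472], [0, 0, 0.0472], [0, 0, 0.0472], [0, 0, 0.0472], [0, 0, 0], [0, 0, 0], [0, 0, 0]]'

```text
time: 46.2
ee_pos: [0.4128, -0.0257, 0.1171]
eef_rot: [0.738, 0.675, -0.0, -0.0]
ft_force: [-0.6, -0.2, 0.5]
width: 0.0695
grip_force: 0.0
```

```bash
python3 - <<'E'
from h import *
snap('wrist','w15'); u,v=proj('w15',[.4134,-.0255,.02]).astype(int); print(u,v)
blank('w15',u,v,90)
mv([.4134,-.0255,.014],np.radians(-5.4))
print(r.read_state()['joint_positions'].round(2))
i=cv2.imread('pics/w14.png'); j=cv2.imread('pics/w15.png')
cv2.imwrite('pics/m2.png',cv2.resize(np.vstack([i[100:300],j[100:300]]),None,fx=1.2,fy=1.2))
E
```

```text
316 235
blank 0.413 -0.0253 LxW 61.0 36.1 long axis deg 85.1 [ 291  192   51   81 3822]
tcp [ 0.4129 -0.0257  0.1173]
q [ 7.382e-01  6.745e-01 -2.000e-04 -1.000e-04]
yawy -5.16
dpos/0.2 [0.0011 0.0024 0.5163]
rv/pi [-0.0001  0.      0.0013]
deg 0.2
q7 -0.167 w 0.0697 t 46.25
[-0.53 -0.07  0.47  2.14  0.04  1.07 -0.17]
```

View pics/m2.png

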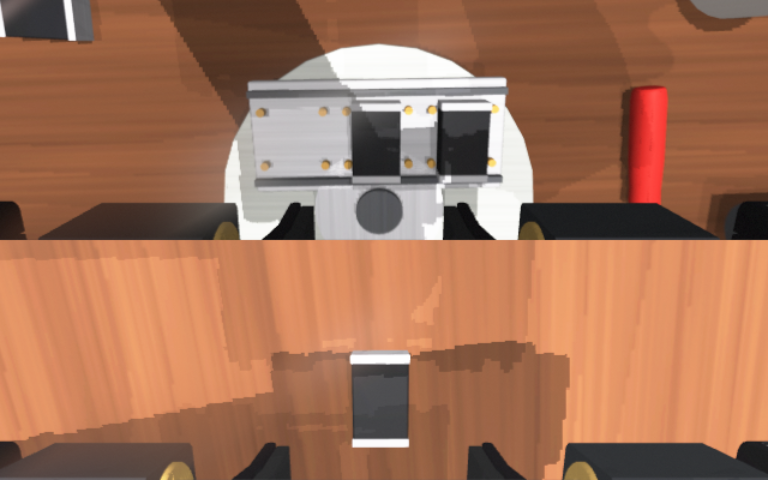

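Blanks now sit in nests 0 and 1 (top panel). The last blank is centred under the gripper.

Request:
play_rows --claw '[0.3, 0.4, 0.4, 0.4, 0.4]' --delta_pos '[[0.011, 0.002, 0.18], [0, 0, 0.18], [0, 0, 0.1], [0, 0, 0.057], [0, 0, 0]]' --delta_rot '[[0, 0, 0], [0, 0, 0], [0, 0, 0], [0, 0, 0], [0, 0, 0]]'

```text
time: 46.75
ee_pos: [0.4129, -0.0237, 0.0132]
eef_rot: [0.739, 0.674, -0.001, -0.0]
ft_force: [-0.8, -0.0, 0.4]
width: 0.0528
grip_force: 0.0
```

Request:
play_rows --claw '[1, 1, 1, 1, 1, 1, 1]' --delta_pos '[[0, 0, 0], [0, 0, 0], [0, 0, 0], [0, 0, 0], [0, 0, 0], [0, 0, 0], [0, 0, 0]]' --delta_rot '[[0, 0, 0], [0, 0, 0], [0, 0, 0], [0, 0, 0], [0, 0, 0], [0, 0, 0], [0, 0, 0]]'

```text
time: 47.45
ee_pos: [0.4144, -0.0233, 0.0149]
eef_rot: [0.739, 0.674, 0.001, 0.0]
ft_force: [-1.2, 0.1, 7.8]
width: 0.0336
grip_force: 30.0
```

Request:
play_rows --claw '[1, 1, 1, 1, 1, 1, 1]' --delta_pos '[[0, 0, -0.06], [0, 0, -0.15], [0, 0, -0.22], [0, 0, -0.22], [0, 0, -0.22], [0, 0, 0], [0, 0, 0]]' --delta_rot '[[0, 0, 0], [0, 0, 0], [0, 0, 0], [0, 0, 0], [0, 0, 0], [0, 0, 0], [0, 0, 0]]'

```text
time: 48.15
ee_pos: [0.4141, -0.0234, 0.1888]
eef_rot: [0.739, 0.674, 0.001, 0.0]
ft_force: [-0.3, -0.2, -1.9]
width: 0.0334
grip_force: 30.0
```

```bash
python3 - <<'E'
from h import *
inhand('w16',.0075); mv([.509,.163,.17],np.radians(88.1))
E
```

```text
Al/black rows [246, 247, 248, 249]
expect top edge row 234.04945187741274 px/mm 2.251240495666849
[115, 116, 115, 115, 115, 115, 115, 115, 115, 121, 151, 180, 182, 181, 184, 180, 180, 178, 182, 181, 185, 207, 242, 242, 242, 242, 242, 242, 242, 242, 242, 242, 233, 53, 52, 52, 52, 53, 52, 53, 53, 52, 53, 52, 52, 52, 52]
tcp [ 0.4134 -0.0235  0.1877]
q [ 7.392e-01  6.735e-01  0.000e+00 -2.000e-04]
yawy -5.32
dpos/0.2 [0.9729 0.3896 0.0888]
rv/pi [-1.00e-04 -0.00e+00  4.81e-01]
deg 86.6
q7 -0.213 w 0.0332 t 48.2
```

Request:
play_rows --claw '[1, 1, 1, 1, 1, 1, 1, 1]' --delta_pos '[[0.1946, 0.0781, 0], [0.1946, 0.0781, 0], [0.1946, 0.0781, 0], [0.1946, 0.0781, 0], [0.1946, 0.0781, 0], [0, 0, 0], [0, 0, 0], [0, 0, 0]]' --delta_rot '[[0, 0, 0], [0, 0, 0], [0, 0, 0], [0, 0, 0], [0, 0, 0], [0, 0, -0.0472], [0, 0, -0.0472], [0, 0, -0.0472]]'

```text
time: 49.0
ee_pos: [0.5087, 0.1627, 0.1858]
eef_rot: [0.57, 0.822, -0.002, -0.001]
ft_force: [1.1, -0.1, -0.9]
width: 0.0336
grip_force: 30.0
```

Request:
play_rows --claw '[1, 1, 1, 1, 1, 1]' --delta_pos '[[0, 0, 0], [0, 0, 0], [0, 0, 0], [0, 0, 0], [0, 0, 0], [0, 0, 0]]' --delta_rot '[[0, 0, -0.0472], [0, 0, -0.0472], [0, 0, -0.0472], [0, 0, -0.0472], [0, 0, -0.0472], [0, 0, -0.0472]]'

```text
time: 49.6
ee_pos: [0.5086, 0.1625, 0.1861]
eef_rot: [0.161, 0.987, -0.001, -0.001]
ft_force: [1.4, -0.7, -1.3]
width: 0.0337
grip_force: 30.0
```

Request:
play_rows --claw '[1, 1, 1, 1, 1, 1, 1]' --delta_pos '[[0, 0, 0], [0, 0, 0], [0, 0, 0.15], [0, 0, 0.15], [0, 0, 0], [0, 0, 0], [0, 0, 0]]' --delta_rot '[[0, 0, -0.0472], [0, 0, -0.0472], [0, 0, 0], [0, 0, 0], [0, 0, 0], [0, 0, 0], [0, 0, 0]]'

```text
time: 50.3
ee_pos: [0.5102, 0.1631, 0.1292]
eef_rot: [0.016, 1.0, 0.0, 0.0]
ft_force: [0.3, 0.8, -1.2]
width: 0.0337
grip_force: 30.0
```

```bash
python3 - <<'E'
from h import *
inhand('w17',.0073); mv([.5092,.163,.058],np.radians(88.1))
i=cv2.imread('pics/w17.png');hsv=cv2.cvtColor(i,cv2.COLOR_BGR2HSV)
b=((hsv[...,0]>12)&(hsv[...,0]<32)&(hsv[...,1]>110)&(hsv[...,2]>120)).astype(np.uint8)
n,l,st,c=cv2.connectedComponentsWithStats(b)
for k in range(1,n):
    if 5<st[k,4]<160 and 140<st[k,1]<275: print('pin',px('w17',*c[k],.048)[:2].round(4))
E
```

```text
Al/black rows [246, 247, 248, 249]
expect top edge row 239.16425211625403 px/mm 2.2327792001337627
[139, 140, 141, 141, 142, 142, 141, 140, 139, 135, 113, 108, 108, 108, 108, 106, 106, 106, 107, 107, 109, 120, 142, 142, 141, 142, 141, 141, 141, 141, 141, 137, 104, 25, 25, 24, 24, 25, 25, 25, 24, 24, 25, 25, 25, 25, 25]
tcp [0.5103 0.1632 0.1294]
q [1.640e-02 9.999e-01 4.000e-04 8.000e-04]
yawy 88.12
dpos/0.2 [ 0.0059 -0.0017  0.3569]
rv/pi [0.0003 0.0005 0.0001]
deg 0.1
q7 1.183 w 0.0339 t 50.35
pin [0.4885 0.202 ]
pin [0.4897 0.2479]
pin [0.4896 0.264 ]
pin [0.4881 0.1851]
pin [0.4875 0.1404]
pin [0.5282 0.2017]
pin [0.5285 0.2633]
pin [0.5283 0.2467]
```

Request:
play_rows --claw '[1, 1, 1, 1, 1, 1, 1, 1]' --delta_pos '[[0.004, -0.001, 0.12], [0, 0, 0.1], [0, 0, 0.06], [0, 0, 0.04], [0, 0, 0.02], [0, 0, 0.012], [0, 0, 0], [0, 0, 0]]' --delta_rot '[[0, 0, 0], [0, 0, 0], [0, 0, 0], [0, 0, 0], [0, 0, 0], [0, 0, 0], [0, 0, 0], [0, 0, 0]]'

```text
time: 51.15
ee_pos: [0.5091, 0.1629, 0.0583]
eef_rot: [0.016, 1.0, 0.0, 0.0]
ft_force: [0.0, -0.2, -1.6]
width: 0.0333
grip_force: 30.0
```

Request:
play_rows --claw '[1, 1]' --delta_pos '[[0, 0, 0], [0, 0, 0]]' --delta_rot '[[0, 0, 0], [0, 0, 0]]'

```text
time: 51.35
ee_pos: [0.5089, 0.1629, 0.058]
eef_rot: [0.016, 1.0, 0.0, 0.0]
ft_force: [0.3, -0.8, 0.2]
width: 0.0331
grip_force: 30.0
```

Request:
play_rows --claw '[0.42, 0.42, 0.42, 0.42, 0.42, 0.42, 0.42, 0.42]' --delta_pos '[[0, 0, 0], [0, 0, 0], [0, 0, 0], [0, 0, -0.08], [0, 0, -0.2], [0, 0, -0.22], [0, 0, -0.2], [0, 0, 0]]' --delta_rot '[[0, 0, 0], [0, 0, 0], [0, 0, 0], [0, 0, 0], [0, 0, 0], [0, 0, 0], [0, 0, 0], [0, 0, 0]]'

```text
time: 52.15
ee_pos: [0.5115, 0.1637, 0.2036]
eef_rot: [0.016, 1.0, 0.002, 0.004]
ft_force: [0.0, 0.4, -0.2]
width: 0.0504
grip_force: 0.0
```

Request:
play_rows --claw '[0, 0, 0, 0, 0, 0, 0]' --delta_pos '[[-0.199, 0.079, 0], [-0.199, 0.079, 0], [-0.199, 0.079, 0], [-0.199, 0.079, 0], [0, 0, 0], [0, 0, 0], [0, 0, 0]]' --delta_rot '[[0, 0, 0], [0, 0, 0], [0, 0, 0], [0, 0, 0], [0, 0, 0], [0, 0, 0], [0, 0, 0]]'

```text
time: 52.85
ee_pos: [0.6694, 0.2203, 0.1977]
eef_rot: [0.017, 1.0, -0.0, -0.0]
ft_force: [-0.7, -0.2, 0.0]
width: 0.0865
grip_force: 0.0
```

```bash
python3 - <<'E'
from h import *
snap('wrist','w19'); mv([.67,.221,.068],np.radians(48))
i=cv2.imread('pics/w19.png');hsv=cv2.cvtColor(i,cv2.COLOR_BGR2HSV)
m=(((hsv[...,0]<8)|(hsv[...,0]>172))&(hsv[...,1]>170)&(hsv[...,2]>90)).astype(np.uint8)
n,l,st,c=cv2.connectedComponentsWithStats(m)
for k in range(1,n):
    if st[k,4]>60: print(st[k],c[k].round(1),px('w19',*c[k],.092)[:2])
snap('top','top2')
E
```

```text
tcp [0.6693 0.2204 0.1984]
q [1.650e-02 9.999e-01 2.000e-04 2.000e-04]
yawy 88.11
dpos/0.2 [-0.0029  0.003   0.652 ]
rv/pi [2.000e-04 1.000e-04 2.228e-01]
deg 40.1
q7 1.229 w 0.0865 t 52.9
[ 556    0   39  112 3628] [574.3  53.4] [0.55006926 0.39380936]
[429 159  23  32 147] [440.1 175. ] [0.62707553 0.30936889]
[302 221  35  36 967] [319.3 238.5] [0.67131122 0.22152312]
```

View pics/w19.png

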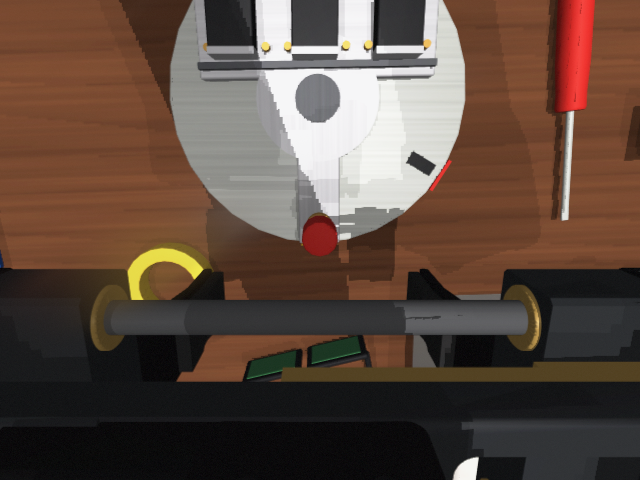

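Three blanks are seated. The red knob is at (319,239), i.e. (0.671, 0.222), and the red notch is at (421,163).

```bash
python3 - <<'E'
from h import *
print('bolt',px('w19',318,98,.055)[:2],'notch',px('w19',421,163,.03)[:2])
E
```

```text
bolt [0.56851972 0.22389343] notch [0.62239152 0.31263053]
```

Request:
play_rows --claw '[0, 0, 0, 0, 0, 0, 0]' --delta_pos '[[-0.01, 0.0055, 0], [0, 0, 0.15], [0, 0, 0.15], [0, 0, 0.15], [0, 0, 0.14], [0, 0, 0.062], [0, 0, 0]]' --delta_rot '[[0, 0, 0], [0, 0, 0.0445], [0, 0, 0.0445], [0, 0, 0.0445], [0, 0, 0.0445], [0, 0, 0.0445], [0, 0, 0]]'

```text
time: 53.65
ee_pos: [0.6705, 0.2217, 0.0655]
eef_rot: [0.359, 0.933, -0.001, -0.001]
ft_force: [-0.2, 0.3, -0.7]
width: 0.0871
grip_force: 0.0
```

Request:
play_rows --claw '[1, 1, 1, 1, 1, 1, 1, 1]' --delta_pos '[[0, 0, 0], [0, 0, 0], [0, 0, 0], [0, 0, 0], [0, 0, 0], [0, 0, 0], [0, 0, 0], [0, 0, 0]]' --delta_rot '[[0, 0, 0], [0, 0, 0], [0, 0, 0], [0, 0, 0], [0, 0, 0], [0, 0, 0], [0, 0, 0], [0, 0, 0]]'

```text
time: 54.45
ee_pos: [0.672, 0.2219, 0.0673]
eef_rot: [0.358, 0.934, 0.0, 0.0]
ft_force: [2.8, 3.0, 0.4]
width: 0.0311
grip_force: 2.4
```

Request:
play_rows --claw '[1, 1, 1]' --delta_pos '[[0, 0, 0], [0, 0, 0], [0, 0, 0]]' --delta_rot '[[0, 0, 0], [0, 0, 0], [0, 0, 0]]' --squeeze 35

```text
time: 54.75
ee_pos: [0.6729, 0.222, 0.0675]
eef_rot: [0.358, 0.934, 0.001, 0.001]
ft_force: [5.4, 1.0, -2.8]
width: 0.0272
grip_force: 35.0
```

```bash
python3 - <<'E'
from h import *
s=r.read_state();print(s['ft_force'],s['grip_force'],s['joint_positions'].round(2))
mv([.6713,.2215,.068],np.radians(48))
E
```

```text
[ 5.36250093  0.96139606 -2.83766407] 34.98915150761604 [-0.61  0.64  0.34  1.4  -0.22  1.14  0.6 ]
tcp [0.6729 0.222  0.0675]
q [3.578e-01 9.338e-01 6.000e-04 8.000e-04]
yawy 48.07
dpos/0.2 [ 0.0041 -0.007  -0.0024]
rv/pi [0.0005 0.0004 0.0004]
deg 0.1
q7 0.597 w 0.0272 t 54.75
```

Request:
play_rows --claw '[1, 1, 1, 1, 1, 1]' --delta_pos '[[0, 0, -0.03], [0, 0, -0.03], [0, 0, -0.02], [0, 0, 0], [0, 0, 0], [0, 0, 0]]' --delta_rot '[[0, 0, 0], [0, 0, 0], [0, 0, 0], [0, 0, 0], [0, 0, 0], [0, 0, 0]]'

```text
time: 55.35
ee_pos: [0.6728, 0.2219, 0.083]
eef_rot: [0.358, 0.934, 0.0, 0.001]
ft_force: [6.4, 1.8, -6.4]
width: 0.0273
grip_force: 35.0
```

Request:
play_rows --claw '[1, 1, 1, 1]' --delta_pos '[[0.0312, 0.0336, 0], [0.0312, 0.0336, 0], [0, 0, 0], [0, 0, 0]]' --delta_rot '[[0, 0, -0.0278], [0, 0, -0.0278], [0, 0, 0], [0, 0, 0]]'

```text
time: 55.75
ee_pos: [0.6717, 0.2407, 0.0829]
eef_rot: [0.275, 0.962, 0.0, 0.001]
ft_force: [7.3, 2.6, -5.6]
width: 0.0271
grip_force: 35.0
```

```bash
python3 - <<'E'
from h import *
s=r.read_state();print(s['ft_force'],s['torque'],s['grip_force'])
p=s['ee_pos'];print('bearing',np.degrees(np.arctan2(p[1]-.2247,p[0]-.5683)),np.hypot(p[1]-.2247,p[0]-.5683))
mv([.6232,.3142,.084],np.radians(108))
E
```

```text
[ 7.33744446  2.5676     -5.56591181] [ 0.471736   -1.54918694 -0.05664651] 34.989078529179096
bearing 8.787041611855056 0.10459004699725284
tcp [0.6717 0.2407 0.0829]
q [2.745e-01 9.616e-01 5.000e-04 8.000e-04]
yawy 58.13
dpos/0.2 [ 0.3999  0.1843 -0.0056]
rv/pi [ 2.00e-04  6.00e-04 -2.77e-01]
deg 49.9
q7 0.728 w 0.0271 t 55.75
```

Request:
play_rows --claw '[1, 1, 1, 1, 1, 1]' --delta_pos '[[0.0312, 0.0336, 0], [0.0312, 0.0336, 0], [0.0312, 0.0336, 0], [0.0312, 0.0336, 0], [0.0312, 0.0336, 0], [0.0312, 0.0336, 0]]' --delta_rot '[[0, 0, -0.0278], [0, 0, -0.0278], [0, 0, -0.0278], [0, 0, -0.0278], [0, 0, -0.0278], [0, 0, -0.0278]]'

```text
time: 56.35
ee_pos: [0.6497, 0.2908, 0.0829]
eef_rot: [0.015, 1.0, 0.0, 0.001]
ft_force: [6.4, 2.9, -6.0]
width: 0.027
grip_force: 35.0
```

Request:
play_rows --claw '[1, 1, 1, 1, 1, 1]' --delta_pos '[[0.0312, 0.0336, 0], [0.0312, 0.0336, 0], [0.0312, 0.0336, 0], [0.0312, 0.0336, 0], [0, 0, 0], [0, 0, 0]]' --delta_rot '[[0, 0, -0.0278], [0, 0, -0.0278], [0, 0, -0.0278], [0, 0, -0.0278], [0, 0, 0], [0, 0, 0]]'

```text
time: 56.95
ee_pos: [0.6219, 0.3151, 0.083]
eef_rot: [-0.157, 0.988, 0.001, 0.0]
ft_force: [3.3, 4.3, -5.6]
width: 0.0273
grip_force: 35.0
```

```bash
python3 - <<'E'
from h import *
s=r.read_state();print(s['ft_force'],s['torque'],s['grip_force'])
p=s['ee_pos']
# circle centre from start/end points, radius .105
a=np.array([.6729,.2220]);b=p[:2];m=(a+b)/2;d=b-a;L=np.linalg.norm(d);n=np.array([-d[1],d[0]])/L
print('chord angle',np.degrees(2*np.arcsin(L/.21)),'centre',m+n*np.sqrt(.105**2-L*L/4))
mv([.6232,.3142,.084],np.radians(108))
E
```

```text
[ 3.31584443  4.28489771 -5.61995051] [ 1.07477841 -0.81460548  0.13403192] 34.98874038923532
chord angle 60.706717578215574 centre [0.56794199 0.22496903]
tcp [0.6219 0.3151 0.083 ]
q [-1.568e-01  9.876e-01  5.000e-04  2.000e-04]
yawy 108.04
dpos/0.2 [-0.0049 -0.0061 -0.0051]
rv/pi [0.0003 0.0002 0.0002]
deg 0.1
q7 1.398 w 0.0273 t 56.95
```

Request:
play_rows --claw '[1, 1, 1, 1, 1, 1, 1]' --delta_pos '[[0, 0, 0.02], [0, 0, 0.02], [0, 0, 0.02], [0, 0, 0.02], [0, 0, 0], [0, 0, 0], [0, 0, 0]]' --delta_rot '[[0, 0, 0], [0, 0, 0], [0, 0, 0], [0, 0, 0], [0, 0, 0], [0, 0, 0], [0, 0, 0]]'

```text
time: 57.65
ee_pos: [0.6225, 0.3147, 0.0675]
eef_rot: [-0.157, 0.988, 0.0, 0.001]
ft_force: [4.0, 4.6, -2.2]
width: 0.0273
grip_force: 35.0
```

Request:
play_rows --claw '[0, 0, 0, 0, 0, 0, 0]' --delta_pos '[[0, 0, 0], [0, 0, 0], [0, 0, 0], [0, 0, 0], [0, 0, 0], [0, 0, 0], [0, 0, -0.05]]' --delta_rot '[[0, 0, 0], [0, 0, 0], [0, 0, 0], [0, 0, 0], [0, 0, 0], [0, 0, 0], [0, 0, 0]]'

```text
time: 58.35
ee_pos: [0.621, 0.3137, 0.0762]
eef_rot: [-0.157, 0.988, -0.0, -0.001]
ft_force: [0.0, 0.1, 0.0]
width: 0.0755
grip_force: 0.0
```

Request:
play_rows --claw '[0, 0, 0, 0, 0, 0, 0, 0]' --delta_pos '[[0, 0, -0.15], [0, 0, -0.2], [0, 0, -0.2], [0, 0, -0.2], [0, 0, 0], [0, 0, 0], [0, 0, 0], [0, 0, 0]]' --delta_rot '[[0, 0, 0], [0, 0, 0], [0, 0, 0], [0, 0, 0], [0, 0, 0], [0, 0, 0], [0, 0, 0], [0, 0, 0]]'

```text
time: 59.15
ee_pos: [0.6213, 0.314, 0.2259]
eef_rot: [-0.158, 0.988, -0.0, -0.001]
ft_force: [0.6, 0.5, 0.1]
width: 0.087
grip_force: 0.0
```

```bash
python3 - <<'E'
from h import *
snap('wrist','w20'); c=snap('side','s2'); snap('top','t3')
mv([.6225,.3147,.2])
a=cv2.imread('pics/w20.png')[0:300];s=cv2.imread('pics/s2.png');t=cv2.imread('pics/t3.png')
h=300
b=cv2.resize(s[180:290,215:400],(504,300),interpolation=cv2.INTER_CUBIC)
b2=cv2.resize(t[180:310,380:508],(296,300),interpolation=cv2.INTER_CUBIC)
top=cv2.resize(a,(640,300)); top=np.hstack([top,np.zeros((300,160,3),np.uint8)])
cv2.imwrite('pics/fin.png',np.vstack([top,np.hstack([b,b2])]))
E
```

```text
tcp [0.6216 0.3141 0.2265]
q [-1.575e-01  9.875e-01 -2.000e-04 -7.000e-04]
yawy 108.13
dpos/0.2 [-0.0056  0.0016  0.1323]
q7 1.393 w 0.0868 t 59.3
```

View pics/fin.png

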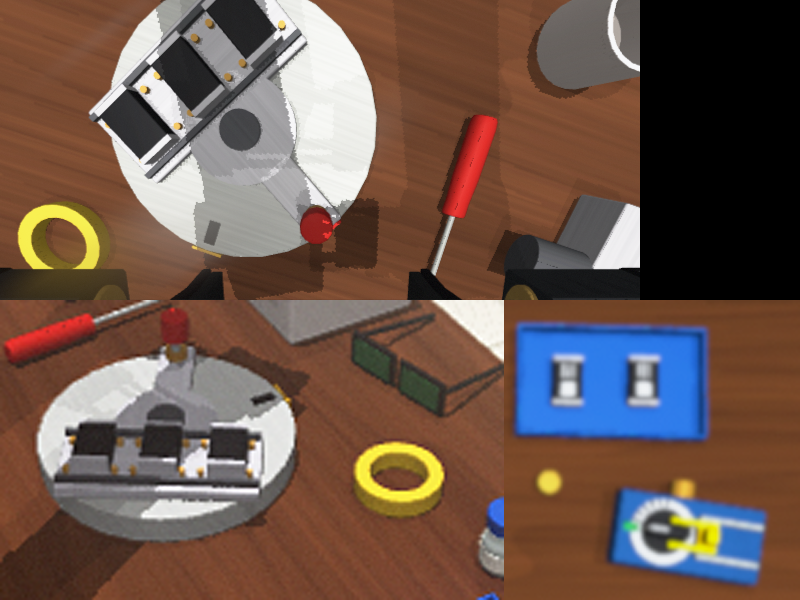

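The final view shows the head at the red notch with the knob at (317,225). The three blanks sit flat in their nests, both finished housings are in the tray, and the lock is home. The arm is clear, so I'm handing in.

```bash
python3 -c "
from bench import r
print(r.close_job())"
```

```text
the job is handed in; nothing more can be done
None
```

The job is handed in, with no verdict returned: the knob is on the green mark and locked, both finished housings are in the tray, all three blanks are seated, and the head is at the red notch with the plunger down.

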